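Glue up a layered plaque in its nest

ROBOT

A 6-joint arm with a two-finger parallel gripper is mounted at the origin on the work surface. World frame = base frame: x ahead of the robot, y to its left, z up, the work surface at z = 0. Lengths are in m, angles in degrees, forces in N, time in s.
With the tool pointing down it reaches from about 0.375 to 0.9 m from the base axis. Payload 3.1 kg.
Tool frame: the origin (TCP) lies at the very end of the fingers, on their centre line; the grasp point (between the pads) lies 19 mm behind it; z points along the fingers, y is the line along which they close (so a half turn about z gives the same grasp; the last joint's range is limited). The gripper opens to 87 mm and grips with 3 to 60 N. Pads are 19 mm wide; open, the fingers measure 117 mm over their backs; the gripper's body (75 mm by 190 mm) begins 51 mm behind the grasp point.
Start: joints at [58.47, 30.224, 82.088, -0, 67.689, -10.227], TCP at [0.227, 0.582, 0.223] pointing down, gripper open.
Joint ranges: [-176.69, 176.69], [-43.24, 126.21], [12.49, 139.97], [-82, 262], [0, 151.66], [-163.58, 163.58]. Speed limits (degrees/s): [159.86, 159.86, 180, 180, 180, 180].

INTERFACE

Orientations are given as a 3x3 rotation matrix whose columns are the frame's x, y, z axes.
In Python, from rig import readout, viewer, ticket gives the robot as it stands.
- The arm moves only by the tool send_rows, never from a script. Its argument "moves" is a list of rows, each a list of 6 numbers: the shift along the tool's x, y, z in units of 250 mm (1.0 is 250 mm), then the turn, a rotation vector about the tool's x, y, z in units of 90 degrees (1.0 is 90 degrees). A call has 1 to 12 rows; each row is the pose to reach, as a shift and turn from the pose commanded when the call began, along the tool's axes at that moment; what a row does not reach only later rows make up. A row lasts 1/10 s, in which the tool goes at most 50 mm and 8.59 degrees, less where a joint would pass 70% of its speed; a pose out of reach is approached as far as the arm can. A call with a number of a shift or a turn outside -1 to 1 is refused whole. A call with a gripper value outside its range is refused whole. "grip" is the opening, from 0 (shut) to 1 (fully open), set as the call begins (left out, the last holds). The fingers move at their own pace and stop on an object; the grip force is fixed at half the most. Time passes only in rows, so rows that repeat a pose let the fingers close. It gives the time, the measured TCP pose, the force, the opening and the grip force at its end, in the units of the state.
- readout.read_state(): the state, without advancing time (a new reading comes with each control period).
- viewer.capture(name): name is "side" or "top"; returns (picture, depth): 384x512x3 uint8, red, green, blue; 384x512 float32, m along the optical axis (not along the pixel's ray), 0 where there is no reading.
- viewer.camera_info(name): a dict with "fx", "fy", "cx", "cy" (pixels), "R" (3x3) and "t" (3): a world point X has camera coordinates R X + t. Camera axes: x right, y down, z forward; pixel columns grow to the right and rows downward; lengths in m; the calibration is good to about 2 mm. A picture is of the moment at which its call begins. camera_info takes no time and is no camera call.
- ticket.hand_in(): hands the job in; it is judged then, once.
The state is a dict: "time_s": time; "joint_positions": joint angles; "qvel": joint speeds; "tau": joint torques, N m; "position": TCP position; "tcp_rot": TCP orientation; "force": force on the tool from outside, world axes, zero at the start; "moment": the same for the moment, N m; "opening": opening from 0.0 (shut) to 1.0 (fully open); "grasp_force": force on a finger pad.
Only numpy, scipy, OpenCV 4.12 (cv2) and the standard library are available. Lean on these libraries where they do the work, as an engineer would, in place of code of your own. Each camera call takes 0.05 s, during which the arm holds its last target. There are 200 camera calls.

TASK

Stack the plaque flat and square in the nest, each layer fully home: first the thick base plate, then every spacer frame lying on the table, then the plate with the brass suns, brass side up. Move the spring clip from its parking rail onto the nest's upright blade, pushed down to the top plate, and let it go so that it grips. Then take the stylus, press the recessed timer button all the way down with its tip, hold it briefly, and put the stylus back in its stand; do not knock over the glue bottle or the figurine.

Things in the scene. Friction and masses are not known exactly. Their poses are not given: they have to be found in the camera images.
- nest: Fixed plywood gluing nest, 130 x 90 mm foot 12 mm thick, level; origin at the centre of its underside, x along its length. End walls and corner walls (tops 70 mm above the table, flared outward lead-ins up to 82 mm) bound a pocket 93 mm along x by 63 mm along y; each long side (y+ and y-) is open over the middle 70 mm for the fingers. An upright steel blade stands in the pocket's centre.
- pocket (a point): Centre of the pocket's floor, 12 mm above the table; axes as the nest's. The pile in it is base plate 24 mm, one to three spacers of 9 mm, top plate 12 mm.
- blade (a point): Middle of the blade's top edge, 92 mm above the table (80 mm above the pocket floor); axes as the nest's. The blade is 30 mm along x, 8 mm thick along y.
- base_plate: Loose thick wooden base plate, 90 mm long (its x) by 60 mm wide (its y) by 24 mm high, 120 g, with a through slot 38 x 14 mm along x at its centre that goes over the blade; starts flat. Origin at the centre of its underside, z up. Either way round fits.
- spacer1: Loose wooden spacer frame, 90 mm long (its x) by 60 mm wide (its y) by 9 mm high, 50 g, with a through window 60 x 32 mm; starts flat. One to three spacers are present (absent: None), alike and in any order. Origin at the centre of its underside, z up.
- spacer2: Loose wooden spacer frame, 90 mm long (its x) by 60 mm wide (its y) by 9 mm high, 50 g, with a through window 60 x 32 mm; starts flat. One to three spacers are present (absent: None), alike and in any order. Origin at the centre of its underside, z up.
- spacer3: Loose wooden spacer frame, 90 mm long (its x) by 60 mm wide (its y) by 9 mm high, 50 g, with a through window 60 x 32 mm; starts flat. One to three spacers are present (absent: None), alike and in any order. Origin at the centre of its underside, z up.
- top_plate: Loose wooden top plate with two flat brass suns, 90 mm long (its x) by 60 mm wide (its y) by 12 mm high, 80 g, through slot 38 x 14 mm along x; starts flat, brass side up. Origin at the centre of its underside, z up. Either way round fits.
- rail: Fixed parking rail: 110 x 80 x 14 mm foot with an upright steel strip 90 mm long (x), 8 mm thick (y), its top 74 mm above the table. Origin at the centre of its underside. The spring clip starts clipped astride the strip.
- clip: Loose steel spring clip, 100 g, upright, jaws down, handles up; 24 mm wide (x), 122 mm tall. Origin midway between the jaw tips at their lower end, z up the clip, y from jaw to jaw. Jaws 10 mm thick, throat 50 mm deep, pivot at z = 58 mm. It starts astride the rail's strip, origin 40 mm above the table, its x along the rail's. Released, the jaws grip the 8 mm blade with about 6 N.
- clip_grip (a point): Point midway between the handles, at z = 102 mm; axes as the clip's. The handles spread upward: 52 mm over their outsides at z = 120 mm, 28 mm at z = 60 mm. Squeezed along y here (about 11 N a side) they open the jaws; at the stops the handles are parallel, 28 mm over their outsides, the jaw tips 31 mm apart (20 mm at z = 30 mm). Letting go, the clip rises about 4 mm.
- clip_arm_l (a joint): Clip arm on the +y jaw side, rad: 0 with the jaw flat on an 8 mm blade or strip, -0.06 closed on nothing, 0.20 squeezed fully open; sprung towards closed.
- clip_arm_r (a joint): Clip arm on the -y jaw side, same values as the other arm.
- timer: Fixed white timer box, 90 (x) x 70 (y) x 45 mm high; origin at the centre of its underside.
- timer_hole (a point): Centre of the mouth of the square recess, 22 x 22 mm, in the timer's top face, 45 mm above the table. The button's top, 18 mm across, lies 8 mm below this point.
- timer_button (a joint): Travel of the recessed timer button, m: 0 up, 0.005 fully down (it springs back); 1.5 N starts it and 4.5 N holds it fully down. It counts when deeper than 0.0035 for 0.2 s under the stylus.
- stylus: Loose stylus, 125 mm long, 50 g: a steel shank 10 mm across from its tip to 50 mm, then a wooden handle 20 mm across and 75 mm long. Origin at the tip's end, z along it towards the handle. It starts upright in the stand, the handle's shoulder on the stand's top, its tip 10 mm above the table.
- stand: Fixed wooden stylus stand, 60 x 60 x 60 mm; origin at the centre of its underside.
- stand_mouth (a point): Centre of the stand's square hole, 15 x 15 mm and 56 mm deep, at the stand's top face, 60 mm above the table.
- glue: Bystander: white glue bottle, 48 mm across, 150 mm high, loose; origin at the centre of its underside.
- figurine: Bystander: plaster figurine, 52 mm across, 120 mm high, loose; origin at the centre of its underside.

How it is judged (in metres and radians):
On the way, in this order (a step that is already met when the one before it is completed fails the run):
1. the base plate lies flat on the pocket's floor (horizontal distance between base_plate and pocket below 0.004 m and angle between the x axis of base_plate and the x axis of nest, either way round below 0.06 rad and angle between base_plate's own z axis and vertical below 0.05 rad and z of base_plate in the frame of pocket between -0.003 and 0.003 m), for 0.2 s.
2. every spacer present lies flat in the pocket on the base plate (all of step 1 and horizontal distance between each of spacer1, spacer2, spacer3 and pocket below 0.004 m and angle between the x axis of each of spacer1, spacer2, spacer3 and the x axis of nest, either way round below 0.06 rad and angle between each of spacer1, spacer2, spacer3's own z axis and vertical below 0.05 rad and z of spacer1 in the frame of pocket between 0.021 and 0.0455 m and z of spacer2 in the frame of pocket between 0.021 and 0.0455 m and z of spacer3 in the frame of pocket between 0.021 and 0.0455 m), for 0.2 s.
3. the top plate lies flat in the pocket above the spacers (all of step 2 and horizontal distance between top_plate and pocket below 0.004 m and angle between the x axis of top_plate and the x axis of nest, either way round below 0.06 rad and angle between top_plate's own z axis and vertical below 0.05 rad and z of top_plate in the frame of pocket between 0.03 and 0.055 m and z of top_plate in the frame of spacer1 above 0.006 m and z of top_plate in the frame of spacer2 above 0.006 m and z of top_plate in the frame of spacer3 above 0.006 m), for 0.2 s.
4. the clip grips the blade, upright, its jaws down at the top plate, and has been let go (all of step 3 and angle between clip's own z axis and vertical below 0.15 rad and contact force between clip and nest above 2 N and z of clip in the frame of top_plate between 0.009 and 0.02 m and x of clip in the frame of blade between -0.01 and 0.01 m and y of clip in the frame of blade between -0.005 and 0.005 m and angle between the x axis of clip and the x axis of nest, either way round below 0.2 rad and value of joint clip_arm_l between -0.05 and 0.06 rad and value of joint clip_arm_r between -0.05 and 0.06 rad and contact force between the fingers and clip below 0.2 N), for 0.3 s.
5. the timer button is pressed down with the stylus (value of joint timer_button above 0.0035 m and contact force between stylus and timer above 1 N), for 0.2 s.
At the end, for the whole second after the job is handed in: Base, all spacers and top lie in that order in the pocket, within 4 mm and 0.06 rad, flat to 0.05 rad; the released clip grips the blade within 10 mm of its middle, tilt < 0.15, turn < 0.2 rad, jaws within 8 mm of the top plate; the stylus is fully in its stand; all at rest (all of step 4 and horizontal distance between stylus and stand_mouth below 0.006 m and angle between stylus's own z axis and vertical below 0.1 rad and z of stylus in the frame of stand between 0.005 and 0.016 m and linear speed of each of base_plate, top_plate, clip, stylus, spacer1, spacer2, spacer3 below 0.02 m/s); the robot touches nothing.
It fails at once if the glue is knocked over (angle between glue's own z axis and vertical above 0.6 rad).
It fails at once if the figurine is knocked over (angle between figurine's own z axis and vertical above 0.6 rad).
Of spacer1, spacer2, spacer3 only 1 to 3 are there at a start; the rules pass over those that are not, and their reading is None.
At some moment in a run one of base_plate, spacer1, spacer2, spacer3, top_plate may be knocked a few centimetres aside while the robot is not near it.
It also fails if it takes over 210 s, if anything falls off the work surface, if the arm or the gripper's body presses on something with over 40 N, if the wrist force passes 120 N, or if a joint passes its speed limit or range.

## Working session

There is one attempt and no reset: what is moved stays moved. The work goes in short steps, Python scripts to look and compute and a tool call to move; the robot and the scene stay as the last step left them, time stands still between calls to the robot, and variables do not carry over. Pictures are saved under pics/ and viewed, at most 14 in all, crops included, and the job is handed in when it is done.

Besides the shell and the picture viewer there is one more tool, called after "Emit:" as name(argument=value, ...) on one line, values as JSON. send_rows: Moves the arm, as the interface text tells. Shifts and turns lie within -1 to 1; 1 stands for 250 mm of shift or 90 degrees of turn. Its arguments: {"type":"object","properties":{"moves":{"type":"array"},"grip":{"type":"number"}},"required":["moves"]}

```bash
mkdir -p pics; ls
python3 - <<'E'
from rig import readout, viewer
import cv2,numpy as np
s=readout.read_state();print(s)
for n in("top","side"):
    p,d=viewer.capture(n);cv2.imwrite(f"pics/{n}0.png",cv2.resize(p[:,:,::-1],(800,600),interpolation=cv2.INTER_CUBIC));np.save(f"pics/{n}0.npy",d)
    print(n,viewer.camera_info(n))
E
```

```text
pics
{'time_s': 0.0, 'joint_positions': array([ 5.84690806e+01,  3.02775908e+01,  8.21561750e+01,  6.71857861e-04,
        6.76879246e+01, -1.02259514e+01]), 'qvel': array([-0.00203233, -0.06999213, -0.06171559, -0.05844215, -0.0184022 ,
        0.17314116]), 'tau': array([ 4.73064738e-04, -4.40032589e+01, -1.76597768e+01,  6.34713890e-02,
        5.81261551e-02, -1.40901511e-04]), 'position': array([0.2266542 , 0.58167864, 0.22158754]), 'tcp_rot': array([[-9.31657889e-01,  3.63335003e-01, -1.11995743e-03],
       [ 3.63336522e-01,  9.31656221e-01, -1.80464867e-03],
       [ 3.87723275e-04, -2.08823661e-03, -9.99997744e-01]]), 'force': array([ 0.40301423,  0.4137602 , -0.74708081]), 'moment': array([-0.03838463, -0.00992073, -0.03910882]), 'grasp_force': 0.0, 'opening': 1.002054536988288}
top {'fx': 427.46261382857773, 'fy': 427.46261382857773, 'cx': 256.3313035811636, 'cy': 188.73484671969982, 'R': array([[-0.07482858, -0.99718906,  0.00383004],
       [-0.97667913,  0.07251334, -0.20208834],
       [ 0.20124256, -0.01886271, -0.97935981]]), 't': array([0.005671  , 0.50737787, 1.20692219])}
side {'fx': 482.6705256761443, 'fy': 482.6705256761443, 'cx': 253.89128620121937, 'cy': 195.2066864070413, 'R': array([[ 0.90611662, -0.4229674 ,  0.00715915],
       [-0.25379947, -0.55709442, -0.7907159 ],
       [ 0.33843537,  0.71466383, -0.61214141]]), 't': array([-0.45395839,  0.19922406,  1.22176029])}
```

View pics/top0.png

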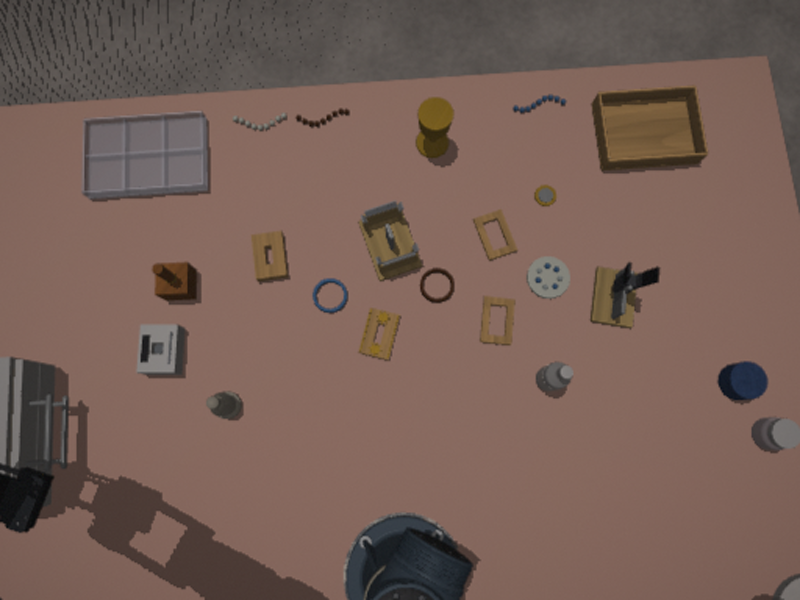

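View pics/side0.png

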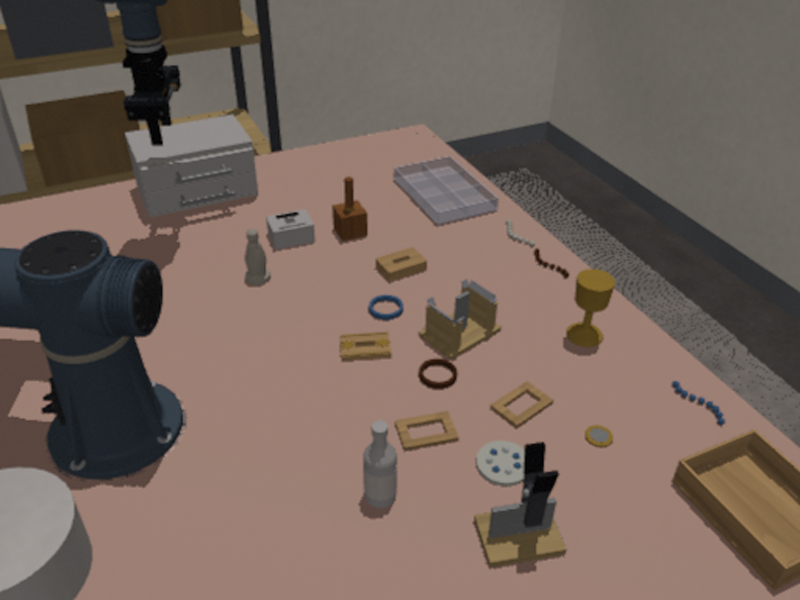

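```bash
cat > h.py <<'E'
from rig import readout, viewer
import cv2,numpy as np
def cloud(n,d,info=None):
    c=info or viewer.camera_info(n); v,u=np.mgrid[0:384,0:512]
    P=np.stack([(u-c['cx'])/c['fx']*d,(v-c['cy'])/c['fy']*d,d],-1)
    return (P-c['t'])@c['R']
def proj(n,X):
    c=viewer.camera_info(n);q=np.asarray(X)@c['R'].T+c['t'];return np.c_[q[:,0]/q[:,2]*c['fx']+c['cx'],q[:,1]/q[:,2]*c['fy']+c['cy']]
def rect(xy):
    (cx,cy),(w,h),a=cv2.minAreaRect((xy*1000).astype(np.float32))
    if w<h:w,h,a=h,w,a+90
    a=(a+90)%180-90
    return round(cx,1),round(cy,1),round(w,1),round(h,1),round(a,1)
def near(P,d,c,r,zlo,zhi):
    m=(d>0)&(np.hypot(P[...,0]-c[0],P[...,1]-c[1])<r)&(P[...,2]>zlo)&(P[...,2]<zhi)
    return P[m]
E
python3 - <<'E'
from h import *
px=dict(base=(270,256),sp1=(495,235),sp2=(497,320),top=(380,334),nest=(390,240),rail=(615,295),timer=(160,348),stand=(173,280),glue=(556,376),fig=(225,403))
D={n:np.load(f"pics/{n}0.npy") for n in("top","side")}
P={n:cloud(n,D[n]) for n in D}
for n in D:
    z=P[n][...,2][(D[n]>0)&(abs(P[n][...,2])<.006)];print(n,'table z',np.median(z),z.std())
for k,(u,v) in px.items():
    i,j=int(v/1.5625),int(u/1.5625)
    q=P['top'][i-5:i+6,j-5:j+6].reshape(-1,3);c=np.median(q,0)
    for n in D:
        w=near(P[n],D[n],c,.075 if k not in('nest','rail') else .09,.005,.2)
        h=np.histogram(w[:,2],np.arange(.005,.2,.005))[0]
        print(k,n,c.round(3),len(w),rect(w[:,:2]),h.tolist()[:32])
E
```

```text
top table z 0.0008113399429282801 0.00242488327439737
side table z -0.0005502928321183604 0.00205960363221366
base top [0.613 0.222 0.023] 655 (613.3, 221.8, 144.8, 136.5, -52.3) [100, 15, 27, 270, 228, 15, 0, 0, 0, 0, 0, 0, 0, 0, 0, 0, 0, 0, 0, 0, 0, 0, 0, 0, 0, 0, 0, 0, 0, 0, 0, 0]
base side [0.613 0.222 0.023] 441 (607.6, 234.5, 105.4, 93.2, -85.5) [39, 58, 71, 221, 52, 0, 0, 0, 0, 0, 0, 0, 0, 0, 0, 0, 0, 0, 0, 0, 0, 0, 0, 0, 0, 0, 0, 0, 0, 0, 0, 0]
sp1 top [ 0.626 -0.229  0.001] 442 (626.4, -227.4, 140.6, 134.4, 24.6) [274, 154, 14, 0, 0, 0, 0, 0, 0, 0, 0, 0, 0, 0, 0, 0, 0, 0, 0, 0, 0, 0, 0, 0, 0, 0, 0, 0, 0, 0, 0, 0]
sp1 side [ 0.626 -0.229  0.001] 405 (629.6, -238.4, 101.2, 83.0, 14.4) [353, 52, 0, 0, 0, 0, 0, 0, 0, 0, 0, 0, 0, 0, 0, 0, 0, 0, 0, 0, 0, 0, 0, 0, 0, 0, 0, 0, 0, 0, 0, 0]
sp2 top [ 0.456 -0.216  0.001] 461 (459.7, -216.5, 139.9, 139.2, -71.2) [278, 173, 10, 0, 0, 0, 0, 0, 0, 0, 0, 0, 0, 0, 0, 0, 0, 0, 0, 0, 0, 0, 0, 0, 0, 0, 0, 0, 0, 0, 0, 0]
sp2 side [ 0.456 -0.216  0.001] 471 (465.7, -220.2, 123.5, 66.2, -13.2) [409, 62, 0, 0, 0, 0, 0, 0, 0, 0, 0, 0, 0, 0, 0, 0, 0
[... 1932 characters left out ...]
.7, -290.0, 146.2, 129.7, 71.9) [83, 5, 4, 4, 5, 6, 4, 9, 6, 9, 4, 5, 13, 6, 10, 5, 9, 26, 42, 39, 25, 22, 7, 3, 3, 0, 1, 7, 24, 33, 0, 0]
glue side [ 0.331 -0.29   0.108] 952 (335.3, -304.5, 56.6, 43.4, 19.1) [28, 29, 22, 29, 28, 35, 30, 30, 34, 29, 35, 30, 32, 43, 29, 40, 29, 53, 66, 60, 48, 29, 15, 16, 14, 6, 14, 21, 64, 14, 0, 0]
fig top [0.331 0.296 0.074] 416 (330.3, 294.3, 140.9, 136.7, -78.2) [126, 46, 30, 4, 1, 3, 2, 1, 5, 11, 24, 17, 14, 16, 16, 14, 18, 5, 0, 0, 10, 24, 29, 0, 0, 0, 0, 0, 0, 0, 0, 0]
fig side [0.331 0.296 0.074] 393 (328.2, 296.0, 117.0, 35.3, -16.0) [25, 43, 22, 13, 12, 17, 11, 21, 15, 26, 19, 18, 26, 13, 16, 14, 21, 6, 7, 11, 10, 23, 4, 0, 0, 0, 0, 0, 0, 0, 0, 0]
```

```bash
cat >> h.py <<'E'
def tile(img,centers,name,s=6,w=44,h=50,cols=3):
    T=[]
    for (u,v) in centers:
        u0,v0=int(u-w//2),int(v-h//2);c=cv2.resize(img[v0:v0+h,u0:u0+w,::-1],None,fx=s,fy=s,interpolation=cv2.INTER_CUBIC)
        for k in range(0,w,10):cv2.putText(c,str(u0+k),(k*s,8),0,.3,(255,255,255));cv2.line(c,(int((k+.5)*s),9),(int((k+.5)*s),13),(255,255,255))
        for k in range(0,h,10):cv2.putText(c,str(v0+k),(0,int((k+.5)*s)+3),0,.3,(255,255,255))
        cv2.rectangle(c,(0,0),(w*s-1,h*s-1),(0,0,0));T.append(c)
    cv2.imwrite(name,np.vstack([np.hstack(T[i:i+cols]) for i in range(0,len(T),cols)]))
E
python3 - <<'E'
from h import *
p=np.mean([viewer.capture("top")[0].astype(float) for _ in range(4)],0).clip(0,255).astype(np.uint8);cv2.imwrite("pics/topavg.png",p[:,:,::-1])
b=cv2.convertScaleAbs(p,alpha=1.4)
tile(b,[(172,164),(317,150),(318,205),(243,213),(249,154),(398,187)],"pics/t1.png")
p=np.mean([viewer.capture("side")[0].astype(float) for _ in range(4)],0).clip(0,255).astype(np.uint8);cv2.imwrite("pics/sideavg.png",p[:,:,::-1])
E
```

```text
(no output)
```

View pics/t1.png

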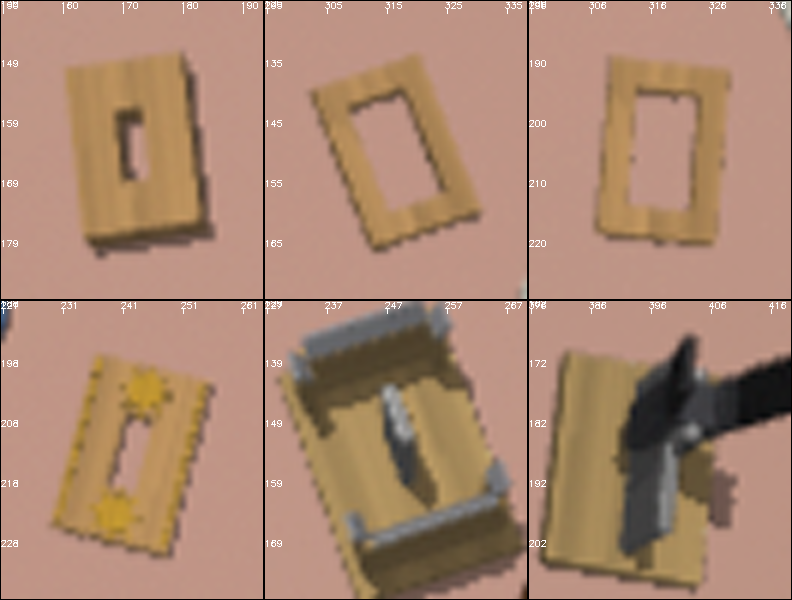

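```bash
cat >> h.py <<'E'
from scipy.optimize import least_squares
def unproj(n,uv,z):
    c=viewer.camera_info(n);uv=np.atleast_2d(uv).astype(float);r=np.c_[(uv[:,0]-c['cx'])/c['fx'],(uv[:,1]-c['cy'])/c['fy'],np.ones(len(uv))]@c['R']
    o=-c['R'].T@c['t'];return o+r*((z-o[2])/r[:,2])[:,None]
def fitrect(n,uv,z,L,W):
    X=unproj(n,uv,z)[:,:2];c=X.mean(0)
    d=[(X[1]-X[0],W),(X[2]-X[1],L),(X[2]-X[3],W),(X[3]-X[0],L)]
    a=(X[3]-X[0])+(X[2]-X[1]);ang=np.degrees(np.arctan2(a[1],a[0]))
    return c,(ang+90)%180-90,[round(float(np.linalg.norm(v)*1000),1) for v,_ in d]
def wire(sz,z0,pose):
    L,W,H=sz;a=np.radians(pose[2]);R=np.array([[np.cos(a),-np.sin(a)],[np.sin(a),np.cos(a)]])
    b=np.array([[-L,-W],[L,-W],[L,W],[-L,W]])/2@R.T+pose[:2]
    return np.vstack([np.c_[b,np.full(4,z0)],np.c_[b,np.full(4,z0+H)]])
E
python3 - <<'E'
from h import *
T=dict(base=(150,139,.024,[(65,68),(182,53),(205,222),(85,238)]),sp1=(295,125,.009,[(46,92),(156,54),(217,212),(112,250)]),sp2=(296,180,.009,[(83,57),(201,70),(185,244),(68,233)]),top=(221,188,.012,[(97,55),(213,82),(167,257),(53,226)]))
for k,(u0,v0,z,c) in T.items():
    uv=np.array(c)/6-.5+[u0,v0];print(k,*fitrect('top',uv,z,.09,.06))
f=lambda x,y,u0=227,v0=129:(u0+x/6-.5,v0+y/6-.5)
print('nest left edge',unproj('top',[f(13,75),f(93,298)],.012))
print('blade',unproj('top',[f(122,90),f(148,150)],.092))
print('wall top corners far',unproj('top',[f(40,58),f(158,5)],.082), 'near',unproj('top',[f(105,240),f(240,185)],.076))
f=lambda x,y:(376+x/6-.5,162+y/6-.5)
print('rail foot',unproj('top',[f(37,50),f(12,265),f(172,287)],.014))
# depth based: nest walls, timer top, stand top
D={n:np.load(f"pics/{n}0.npy") for n in("top","side")}
for n in D:
    P=cloud(n,D[n])
    print(n,'nestwall',rect(near(P,D[n],(.62,-.02),.08,.06,.1)[:,:2]),'timer',rect(near(P,D[n],(.44,.424),.065,.036,.055)[:,:2]),'stand',rect(near(P,D[n],(.56,.388),.05,.052,.068)[:,:2]))
    for z in (.11,.14):
        q=near(P,D[n],(.56,.388),.05,.08,.14);
    print('styl',np.median(q,0), 'strip',rect(near(P,D[n],(.48,-.44),.07,.055,.077)[:,:2]),'clip',rect(near(P,D[n],(.48,-.44),.07,.1,.17)[:,:2]))
E
```

```text
base [0.6122113  0.21792497] 4.939019540297664 [60.0, 90.1, 60.7, 90.2]
sp1 [ 0.62467192 -0.22895546] 15.406999279752881 [61.5, 90.1, 58.3, 90.7]
sp2 [ 0.45263573 -0.21498003] -10.938254901574567 [60.1, 89.5, 58.7, 90.5]
top [0.44270219 0.01387771] -18.3951511409725 [60.1, 91.1, 58.9, 89.1]
nest left edge [[0.67212514 0.04159205 0.012     ]
 [0.55068223 0.00831353 0.012     ]]
blade [[ 0.63429521 -0.01382175  0.092     ]
 [ 0.6031976  -0.02421546  0.092     ]]
wall top corners far [[ 0.65680076  0.02509766  0.082     ]
 [ 0.67980832 -0.03463734  0.082     ]] near [[ 5.64136233e-01 -3.07373686e-04  7.60000000e-02]
 [ 5.86886454e-01 -6.79250538e-02  7.60000000e-02]]
rail foot [[ 0.5447161  -0.42054398  0.014     ]
 [ 0.43516664 -0.39309688  0.014     ]
 [ 0.418111   -0.47173018  0.014     ]]
top nestwall (622.8, -19.5, 113.8, 81.9, 15.4) timer (441.8, 427.0, 90.9, 72.6, -4.3) stand (569.8, 395.7, 64.0, 61.4, 88.7)
styl [0.56686205 0.39083064 0.12439992] strip (481.8, -446.7, 88.6, 25.8, -2.5) clip (493.2, -450.5, 56.0, 33.9, 70.6)
side nestwall (618.5, -20.7, 115.6, 83.3, 15.4) timer (439.0, 426.4, 92.0, 85.5, -3.7) stand (565.7, 392.6, 68.9, 62.5, 87.3)
styl [0.56506562 0.38897279 0.11080481] strip (479.4, -448.3, 88.8, 28.6, -25.6) clip (490.0, -451.5, 56.9, 31.0, 76.7)
```

```bash
cat >> h.py <<'E'
def overlay(img,n,boxes,u0,v0,w,h,s):
    c=cv2.convertScaleAbs(cv2.resize(img[v0:v0+h,u0:u0+w],None,fx=s,fy=s,interpolation=cv2.INTER_CUBIC),alpha=1.4)
    for X,col in boxes:
        q=(((proj(n,X)-[u0,v0]+.5)*s)).round().astype(int)
        for a,b in [(0,1),(1,2),(2,3),(3,0),(4,5),(5,6),(6,7),(7,4),(0,4),(1,5),(2,6),(3,7)]:cv2.line(c,tuple(map(int,q[a])),tuple(map(int,q[b])),col,1,cv2.LINE_AA)
    return c
E
cat > ov.py <<'E'
from h import *
nest=(.619,-.020,15.4);rail=(.4814,-.446,-14);clip=(.4905,-.4485,-14)
N=[(wire((.13,.09,.012),0,nest),(255,0,0)),(wire((.03,.008,.08),.012,nest),(0,0,255))]
C=[(wire((.11,.08,.014),0,rail),(255,0,0)),(wire((.09,.008,.06),.014,rail),(0,0,255)),(wire((.024,.052,.12),.04,clip),(0,255,0))]
t=cv2.imread("pics/topavg.png");s=cv2.imread("pics/sideavg.png")
a=overlay(t,'top',N,222,122,57,60,7);b=overlay(t,'top',C,372,155,57,60,7)
c=overlay(s,'side',N,262,170,64,60,6);d=overlay(s,'side',C,300,275,64,90,5)
d=cv2.resize(d,(256,360))[0:360];c=cv2.resize(c,None,fx=5/6,fy=5/6)
top=np.hstack([a[:,:399],b[:,:399]]);
z=np.zeros((360,800,3),np.uint8)
top=top[:350];out=np.zeros((600,800,3),np.uint8)
S=320/420
a=cv2.resize(a,None,fx=S,fy=S);b=cv2.resize(b,None,fx=S,fy=S)
def put(i,x,y):
    h,w=min(i.shape[0],600-y),min(i.shape[1],800-x);out[y:y+h,x:x+w]=i[:h,:w]
put(a,0,0);put(c,0,320);put(b,330,0);put(d,540+100-85,330-90)
cv2.imwrite("pics/ov1.png",out)
E
python3 - <<'E'
exec(open('ov.py').read().split("d=cv2.resize")[0])
a=cv2.resize(a,(399,420))[:300+100];d=cv2.resize(d,(400,562))
# left col: nest top(300) + nest side(300); right col: rail top(300)+rail side(300)
f=lambda i:cv2.resize(i,(int(i.shape[1]*300/i.shape[0]),300))
L=[f(a),f(c)];d2=overlay(s,'side',C,300,280,66,85,6);R=[f(b),d2]
out=np.zeros((600,800,3),np.uint8)
out[:300,:L[0].shape[1]]=L[0];out[300:,:L[1].shape[1]]=L[1][:,:800]
out[:300,320:320+R[0].shape[1]][:]=R[0][:, :480]
r=cv2.resize(d2,None,fx=.5,fy=.5) if 0 else d2[:,:]
out[90:600,404:800]=d2[:510,:396]
out[:90,320:320+R[0].shape[1]]=R[0][:90]
cv2.imwrite("pics/ov1.png",out)
E
```

```text
(no output)
```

View pics/ov1.png

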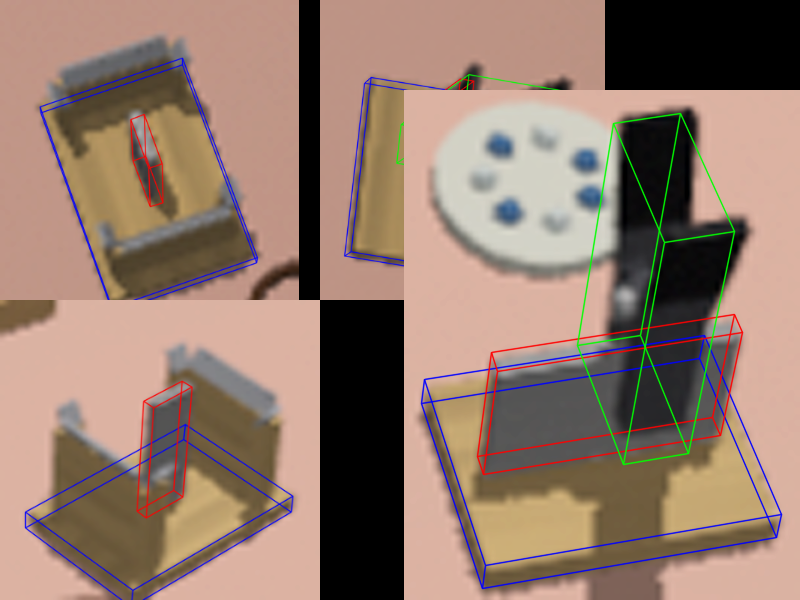

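```bash
cat > pl.py <<'E'
import json,sys,numpy as np
F='cmd.json'
def plan(*calls,cur=None):
    """each call: list of (x,y,z,yaw,n) waypoints; prints rows and stores commanded pose"""
    p=cur or json.load(open(F))
    for c in calls:
        x0,y0,z0,a0=p;a=np.radians(a0);ex=np.array([np.cos(a),np.sin(a)]);ey=np.array([np.sin(a),-np.cos(a)])
        out=[];k=0
        for (x,y,z,w,n) in c:
            d=np.array([x-x0,y-y0]);r=np.round([d@ex/.25,d@ey/.25,(z0-z)/.25,-(w-a0)/90],3);out.append(f"{n}x {r[0]},{r[1]},{r[2]},0,0,{r[3]}");k+=n
            q=np.array([x0,y0])+.25*(r[0]*ex+r[1]*ey);p=[*q,z0-.25*r[2],a0-90*r[3]]
        print(k,' | '.join(out))
    json.dump([float(v) for v in p],open(F,'w'))
E
python3 - <<'E'
from pl import plan
# home -> above base, then down
plan([(.612,.218,.16,184.9,11)],[(.612,.218,.045,184.9,4),(.612,.218,.0165,184.9,4)],cur=[.227,.582,.223,158.7])
E
```

```text
11 11x -1.964,-0.797,0.252,0,0,-0.291
8 4x 0.0,0.0,0.46,0,0,-0.0 | 4x 0.0,0.0,0.574,0,0,-0.0
```

Run:
```python
from pl import plan
plan([(.42,.40,.223,172,7)],[(.612,.218,.18,184.9,8)],[(.612,.218,.045,184.9,4),(.612,.218,.0165,184.9,4)],cur=[.227,.582,.223,158.7])
```

```text
7 7x -0.984,-0.398,0.0,0,0,-0.148
8 8x -0.861,-0.614,0.172,0,0,-0.143
8 4x -0.0,-0.0,0.54,0,0,-0.0 | 4x -0.0,-0.0,0.654,0,0,-0.0
```

Emit:
send_rows(moves=[[-0.984,-0.398,0,0,0,-0.148],[-0.984,-0.398,0,0,0,-0.148],[-0.984,-0.398,0,0,0,-0.148],[-0.984,-0.398,0,0,0,-0.148],[-0.984,-0.398,0,0,0,-0.148],[-0.984,-0.398,0,0,0,-0.148],[-0.984,-0.398,0,0,0,-0.148]], grip=1)

```text
time_s: 1.2
position: [0.4226, 0.3982, 0.2227]
tcp_rot: [[-0.99, 0.144, 0.001], [0.144, 0.99, -0.0], [-0.001, 0.0, -1.0]]
force: [0.2, 0.2, 1.1]
opening: 1.0
grasp_force: 0.0
```

Emit:
send_rows(moves=[[-0.861,-0.614,0.172,0,0,-0.143],[-0.861,-0.614,0.172,0,0,-0.143],[-0.861,-0.614,0.172,0,0,-0.143],[-0.861,-0.614,0.172,0,0,-0.143],[-0.861,-0.614,0.172,0,0,-0.143],[-0.861,-0.614,0.172,0,0,-0.143],[-0.861,-0.614,0.172,0,0,-0.143],[-0.861,-0.614,0.172,0,0,-0.143]])

```text
time_s: 2.0
position: [0.6107, 0.2195, 0.1793]
tcp_rot: [[-0.996, -0.085, -0.002], [-0.085, 0.996, 0.001], [0.002, 0.001, -1.0]]
force: [-0.1, 0.7, -0.4]
opening: 1.0
grasp_force: 0.0
```

Emit:
send_rows(moves=[[0,0,0.54,0,0,0],[0,0,0.54,0,0,0],[0,0,0.54,0,0,0],[0,0,0.54,0,0,0],[0,0,0.654,0,0,0],[0,0,0.654,0,0,0],[0,0,0.654,0,0,0],[0,0,0.654,0,0,0]])

```text
time_s: 2.8
position: [0.6131, 0.2192, 0.0186]
tcp_rot: [[-0.996, -0.086, 0.004], [-0.086, 0.996, 0.001], [-0.004, 0.0, -1.0]]
force: [-0.2, -0.6, -0.1]
opening: 0.998
grasp_force: 0.0
```

Emit:
send_rows(moves=[[0,0,0,0,0,0],[0,0,0,0,0,0],[0,0,0,0,0,0],[0,0,0,0,0,0],[0,0,0,0,0,0],[0,0,0,0,0,0],[0,0,0,0,0,0],[0,0,0,0,0,0]], grip=0.5)

```text
time_s: 3.6
position: [0.612, 0.2183, 0.0162]
tcp_rot: [[-0.996, -0.085, 0.0], [-0.085, 0.996, -0.0], [-0.0, -0.0, -1.0]]
force: [-0.5, 0.8, 3.3]
opening: 0.691
grasp_force: 30.0
```

Emit:
send_rows(moves=[[0,0,-0.3,0,0,0],[0,0,-0.6,0,0,0],[0,0,-0.6,0,0,0],[0,0,-0.6,0,0,0],[0,0,-0.6,0,0,0],[0,0,-0.6,0,0,0]])

```text
time_s: 4.2
position: [0.6103, 0.218, 0.1642]
tcp_rot: [[-0.996, -0.085, -0.004], [-0.085, 0.996, -0.001], [0.004, -0.0, -1.0]]
force: [-0.5, -0.4, -2.5]
opening: 0.684
grasp_force: 30.0
```

Run:
```python
from h import *
s=readout.read_state();print(s['position'],s['joint_positions'],s['opening'],s['grasp_force'])
p,d=viewer.capture("top")
q,_=viewer.capture("side")
a=cv2.resize(p[100:250,120:320,::-1],None,fx=3,fy=3)[:300];
b=cv2.resize(q[90:240,180:380,::-1],None,fx=3,fy=3)[:300]
cv2.imwrite("pics/g1.png",cv2.convertScaleAbs(np.vstack([a,b]),alpha=1.4))
```

```text
[0.61028435 0.21801752 0.1641802 ] [ 9.79760350e+00  3.58301989e+01  8.15163566e+01 -2.80218882e-03
  6.28849824e+01 -8.50908665e+01] 0.6844352111360282 29.987537562847137
```

View pics/g1.png

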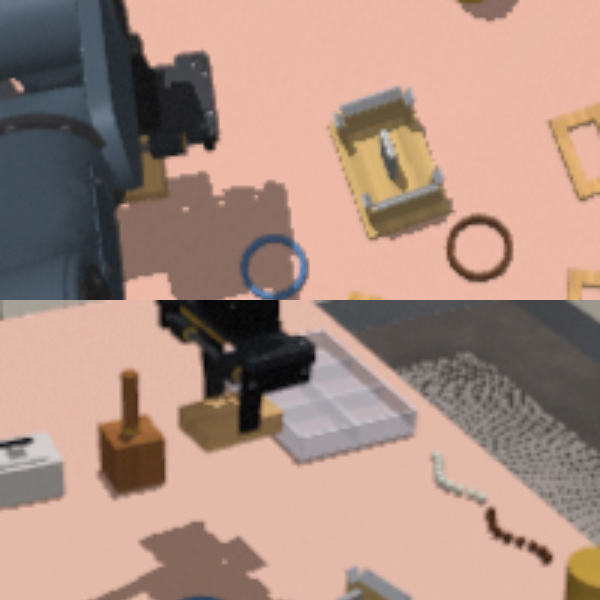

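Run:
```python
from pl import plan
plan([(.612,.218,.1665,184.9,1)],cur=[.612,.218,.0165,184.9])
N=(.619,-.0205)
plan([(*N,.1665,195.4,9)],[(*N,.105,195.4,4),(*N,.07,195.4,3),(*N,.05,195.4,3)],[(*N,.04,195.4,3),(*N,.03,195.4,4)])
```

```text
1 1x 0.0,0.0,-0.6,0,0,-0.0
9 9x 0.054,-0.953,-0.0,0,0,-0.117
10 4x -0.0,0.0,0.246,0,0,0.0 | 3x -0.0,0.0,0.386,0,0,0.0 | 3x -0.0,0.0,0.466,0,0,0.0
7 3x -0.0,0.0,0.04,0,0,0.0 | 4x -0.0,0.0,0.08,0,0,0.0
```

Emit:
send_rows(moves=[[0.054,-0.953,0,0,0,-0.117],[0.054,-0.953,0,0,0,-0.117],[0.054,-0.953,0,0,0,-0.117],[0.054,-0.953,0,0,0,-0.117],[0.054,-0.953,0,0,0,-0.117],[0.054,-0.953,0,0,0,-0.117],[0.054,-0.953,0,0,0,-0.117],[0.054,-0.953,0,0,0,-0.117],[0.054,-0.953,0,0,0,-0.117]])

```text
time_s: 5.2
position: [0.6183, -0.0185, 0.1654]
tcp_rot: [[-0.963, -0.268, -0.001], [-0.268, 0.963, 0.001], [0.001, 0.001, -1.0]]
force: [-0.2, 0.2, -0.7]
opening: 0.681
grasp_force: 30.0
```

Emit:
send_rows(moves=[[0,0,0.12,0,0,0],[0,0,0.246,0,0,0],[0,0,0.246,0,0,0],[0,0,0.246,0,0,0]])

```text
time_s: 5.6
position: [0.6184, -0.019, 0.1045]
tcp_rot: [[-0.964, -0.268, -0.002], [-0.268, 0.964, 0.0], [0.002, 0.001, -1.0]]
force: [-0.1, -0.1, -0.3]
opening: 0.681
grasp_force: 30.0
```

Run:
```python
from h import *
s=readout.read_state();print(s['position'],s['force'],s['joint_positions'])
p,d=viewer.capture("top")
q,_=viewer.capture("side")
a=cv2.resize(p[110:210,190:310,::-1],None,fx=4,fy=4);
b=cv2.resize(q[130:240,230:350,::-1],None,fx=4,fy=4)[:440]
cv2.imwrite("pics/g2.png",cv2.convertScaleAbs(cv2.resize(np.hstack([a,b[:400]]),(800,333)),alpha=1.4))
```

```text
[ 0.61839183 -0.01903056  0.10449265] [-0.12689329 -0.1470699  -0.33958695] [-1.20962105e+01  3.82460331e+01  8.85624925e+01 -5.05507851e-03
  5.33030750e+01 -1.17613081e+02]
```

View pics/g2.png

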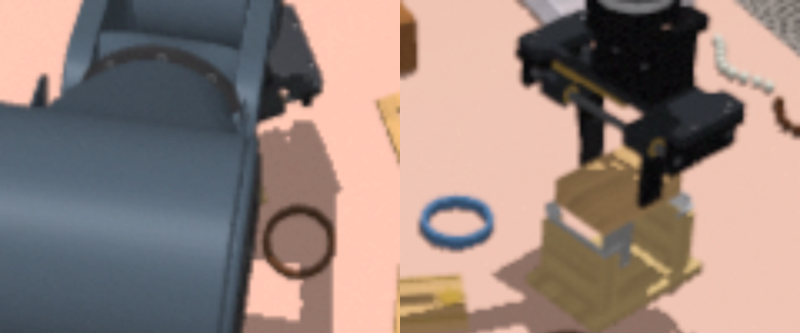

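Emit:
send_rows(moves=[[0,0,0.05,0,0,0],[0,0,0.09,0,0,0],[0,0,0.14,0,0,0],[0,0,0.18,0,0,0],[0,0,0.22,0,0,0],[0,0,0.22,0,0,0]])

```text
time_s: 6.3
position: [0.6228, -0.0201, 0.0493]
tcp_rot: [[-0.964, -0.265, 0.009], [-0.265, 0.964, 0.0], [-0.009, -0.002, -1.0]]
force: [6.6, 2.0, -2.5]
opening: 0.687
grasp_force: 30.0
```

Run:
```python
from h import *
for i in range(3):
    s=readout.read_state();print(s['position'],s['force'],s['moment'],s['opening'])
    viewer.capture("top")
```

```text
[ 0.62284529 -0.02006276  0.0493446 ] [ 6.56072776  1.95204424 -2.50904654] [ 0.58560431 -1.18712211  0.01880024] 0.6866617844229983
[ 0.62281223 -0.02005189  0.04948809] [ 6.71864713  2.52740032 -3.51982271] [ 0.52051194 -1.20887141  0.10830668] 0.6845496387094377
[ 0.62282555 -0.02008159  0.04953961] [ 6.0817654   2.78201307 -3.04303072] [ 0.58424266 -1.1811845   0.07065518] 0.6867863707357995
```

Emit:
send_rows(moves=[[-0.01,0,0,0,0,0],[-0.02,0,0,0,0,0],[-0.02,0,0,0,0,0],[-0.02,0,0,0,0,0]])

```text
time_s: 6.85
position: [0.623, -0.0196, 0.0493]
tcp_rot: [[-0.964, -0.266, -0.001], [-0.266, 0.964, -0.001], [0.001, -0.0, -1.0]]
force: [-0.4, -3.8, -1.4]
opening: 0.682
grasp_force: 30.0
```

Run:
```python
from h import *
for i in range(3):
    s=readout.read_state();print(s['position'],s['force'],s['moment'],s['tcp_rot'][:,2])
    viewer.capture("top")
```

```text
[ 0.62297418 -0.01963565  0.04928278] [-0.37153587 -3.82459764 -1.44849547] [-0.64091563  0.0056936   0.06247988] [-1.17919559e-03 -8.34515477e-04 -9.99998957e-01]
[ 0.62297859 -0.01958616  0.0492631 ] [-0.52639536 -4.0797791  -0.70736354] [-0.67029927 -0.00789741  0.05636098] [-1.14666740e-03 -7.91897126e-04 -9.99999029e-01]
[ 0.62298578 -0.01959186  0.0492593 ] [-1.07428225 -4.56093308 -1.62022713] [-0.78355217 -0.02646737  0.00736363] [-1.12754956e-03 -7.26436023e-04 -9.99999100e-01]
```

Emit:
send_rows(moves=[[0.002,-0.006,0,0,0,0],[0.002,-0.006,0.02,0,0,0],[0.002,-0.006,0.04,0,0,0],[0.002,-0.006,0.06,0,0,0],[0.002,-0.006,0.076,0,0,0],[0.002,-0.006,0.076,0,0,0],[0.002,-0.006,0.076,0,0,0]])

```text
time_s: 7.7
position: [0.6221, -0.0203, 0.0306]
tcp_rot: [[-0.964, -0.266, -0.003], [-0.266, 0.964, 0.0], [0.003, 0.001, -1.0]]
force: [-3.4, -0.3, 5.6]
opening: 0.689
grasp_force: 30.0
```

Run:
```python
from h import *
s=readout.read_state();print(s['position'],s['force'],s['moment'],s['tcp_rot'][:,2])
```

```text
[ 0.62211673 -0.0202734   0.03057785] [-3.38281755 -0.32407607  5.60538871] [-0.15460026  0.55716958  0.00990954] [-2.88059284e-03  2.44228447e-04 -9.99995821e-01]
```

Emit:
send_rows(moves=[[0.004,0,0.006,0,0,0],[0.004,0,0.012,0,0,0],[0.004,0,0.016,0,0,0],[0.004,0,0.016,0,0,0]])

```text
time_s: 8.1
position: [0.6211, -0.0205, 0.0267]
tcp_rot: [[-0.964, -0.266, -0.003], [-0.266, 0.964, 0.0], [0.003, 0.001, -1.0]]
force: [-4.7, -1.1, 6.7]
opening: 0.685
grasp_force: 30.0
```

Emit:
send_rows(moves=[[0,0,0,0,0,0],[0,0,0,0,0,0],[0,0,0,0,0,0],[0,0,0,0,0,0]], grip=0.85)

```text
time_s: 8.5
position: [0.6227, -0.0205, 0.0262]
tcp_rot: [[-0.964, -0.266, 0.0], [-0.266, 0.964, 0.0], [-0.0, 0.0, -1.0]]
force: [-0.3, 0.3, -0.4]
opening: 0.84
grasp_force: 0.0
```

Run:
```python
from pl import plan
plan([(.6227,-.0205,.18,195.4,4),(.625,-.229,.18,195.4,7)],cur=[.6227,-.0205,.0262,195.4])
```

```text
11 4x 0.0,0.0,-0.615,0,0,-0.0 | 7x 0.213,-0.806,-0.615,0,0,-0.0
```

Emit:
send_rows(moves=[[0,0,-0.15,0,0,0],[0,0,-0.4,0,0,0],[0,0,-0.615,0,0,0],[0,0,-0.615,0,0,0],[0.213,-0.806,-0.615,0,0,0],[0.213,-0.806,-0.615,0,0,0],[0.213,-0.806,-0.615,0,0,0],[0.213,-0.806,-0.615,0,0,0],[0.213,-0.806,-0.615,0,0,0],[0.213,-0.806,-0.615,0,0,0],[0.213,-0.806,-0.615,0,0,0]], grip=1)

```text
time_s: 9.6
position: [0.6243, -0.2278, 0.1798]
tcp_rot: [[-0.964, -0.266, -0.001], [-0.266, 0.964, 0.002], [0.001, 0.002, -1.0]]
force: [-0.1, 1.0, -1.0]
opening: 1.003
grasp_force: 0.0
```

Run:
```python
from h import *
p,d=viewer.capture("top")
q,e=viewer.capture("side")
for n,dd in(('top',d),('side',e)):
    P=cloud(n,dd);w=near(P,dd,(.6215,-.0203),.03,.03,.05);print(n,len(w),np.median(w[:,2]))
N=[(wire((.09,.06,.024),.012,(.6215,-.0203,15.4)),(255,0,0))]
a=overlay(p[:,:,::-1],'top',N,200,110,80,100,5);b=overlay(q[:,:,::-1],'side',N,250,150,80,100,5)
cv2.imwrite("pics/g3.png",np.hstack([a,b]))
```

```text
top 0 nan
side 120 0.03598772814161075
  return _methods._mean(a, axis=axis, dtype=dtype,
  ret = ret.dtype.type(ret / rcount)
```

View pics/g3.png

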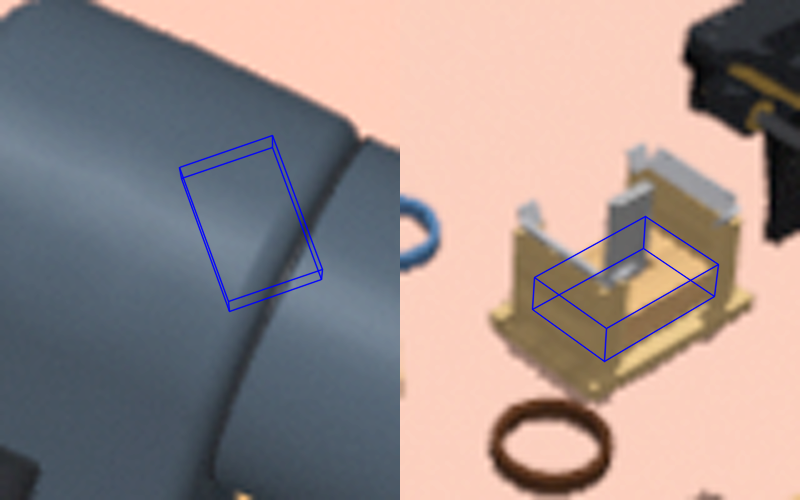

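Emit:
send_rows(moves=[[0,0,0.2,0,0,0],[0,0,0.4,0,0,0],[0,0,0.55,0,0,0],[0,0,0.65,0,0,0],[0,0,0.69,0,0,0],[0,0,0.708,0,0,0],[0,0,0.708,0,0,0],[0,0,0.708,0,0,0]])

```text
time_s: 10.5
position: [0.6261, -0.2294, 0.0051]
tcp_rot: [[-0.964, -0.266, 0.003], [-0.266, 0.964, -0.002], [-0.002, -0.002, -1.0]]
force: [0.5, 0.7, -0.8]
opening: 1.003
grasp_force: 0.0
```

Emit:
send_rows(moves=[[0,0,0,0,0,0],[0,0,0,0,0,0],[0,0,0,0,0,0],[0,0,0,0,0,0],[0,0,0,0,0,0],[0,0,0,0,0,0],[0,0,0,0,0,0]], grip=0.5)

```text
time_s: 11.2
position: [0.6248, -0.2292, 0.0036]
tcp_rot: [[-0.964, -0.266, 0.0], [-0.266, 0.964, -0.0], [-0.0, -0.0, -1.0]]
force: [-0.2, 0.5, 2.6]
opening: 0.685
grasp_force: 30.0
```

Emit:
send_rows(moves=[[0,0,-0.2,0,0,0],[0,0,-0.4,0,0,0],[0,0,-0.55,0,0,0],[0,0,-0.55,0,0,0],[0,0,-0.55,0,0,0]])

```text
time_s: 11.7
position: [0.625, -0.2292, 0.1417]
tcp_rot: [[-0.964, -0.266, 0.002], [-0.266, 0.964, -0.001], [-0.001, -0.001, -1.0]]
force: [-0.5, 0.8, -1.1]
opening: 0.68
grasp_force: 30.0
```

Run:
```python
from h import *
s=readout.read_state();print(s['position'],s['opening'])
q,e=viewer.capture("side")
X=s['position']
N=[(wire((.09,.06,.009),X[2]-.003,(X[0],X[1],15.4)),(255,0,0))]
cv2.imwrite("pics/g4.png",overlay(q[:,:,::-1],'side',N,280,120,130,120,5))
```

```text
[ 0.62504445 -0.22924167  0.14170581] 0.6800103448569179
```

View pics/g4.png

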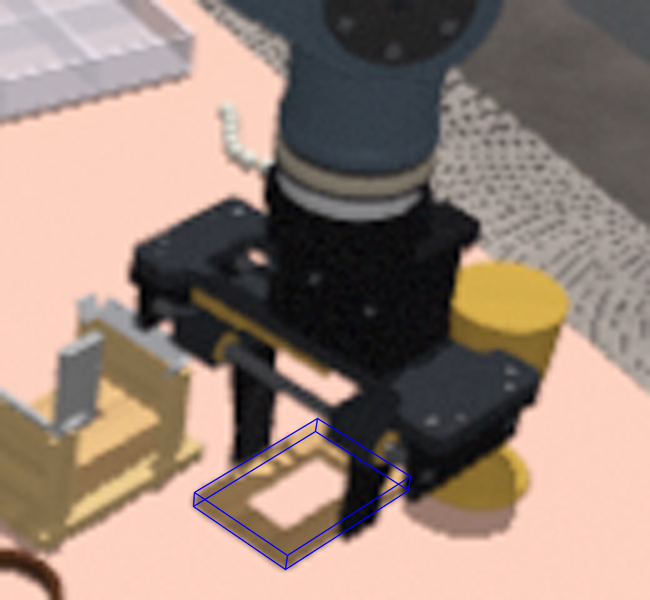

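Run:
```python
from pl import plan
N=(.6215,-.0203)
plan([(*N,.1405,195.4,8)],[(*N,.09,195.4,4),(*N,.065,195.4,4)],cur=[.625,-.229,.1405,195.4])
```

```text
8 8x -0.208,0.809,0.0,0,0,-0.0
8 4x -0.0,-0.0,0.202,0,0,-0.0 | 4x -0.0,-0.0,0.302,0,0,-0.0
```

Emit:
send_rows(moves=[[-0.2,0.806,0,0,0,0],[-0.2,0.806,0,0,0,0],[-0.2,0.806,0,0,0,0],[-0.2,0.806,0,0,0,0],[-0.2,0.806,0,0,0,0],[-0.2,0.806,0,0,0,0],[-0.2,0.806,0,0,0,0],[-0.2,0.806,0,0,0,0]])

```text
time_s: 12.55
position: [0.6194, -0.0234, 0.1401]
tcp_rot: [[-0.965, -0.264, -0.001], [-0.264, 0.965, -0.0], [0.001, -0.0, -1.0]]
force: [1.0, 0.2, 0.2]
opening: 0.679
grasp_force: 30.0
```

Emit:
send_rows(moves=[[0,0,0.1,0,0,0],[0,0,0.202,0,0,0],[0,0,0.25,0,0,0],[0,0,0.302,0,0,0],[0,0,0.302,0,0,0],[0,0,0.302,0,0,0]])

```text
time_s: 13.15
position: [0.6202, -0.021, 0.065]
tcp_rot: [[-0.964, -0.264, 0.001], [-0.264, 0.964, 0.003], [-0.002, 0.002, -1.0]]
force: [1.7, 5.1, -4.5]
opening: 0.686
grasp_force: 30.0
```

Emit:
send_rows(moves=[[-0.004,0.005,0,0,0,0],[-0.006,0.005,0.02,0,0,0],[-0.006,0.005,0.04,0,0,0],[-0.006,0.005,0.06,0,0,0],[-0.006,0.005,0.08,0,0,0],[-0.006,0.005,0.096,0,0,0],[-0.006,0.005,0.096,0,0,0],[-0.006,0.005,0.096,0,0,0]])

```text
time_s: 13.95
position: [0.6205, -0.0201, 0.0411]
tcp_rot: [[-0.964, -0.266, -0.0], [-0.266, 0.964, -0.0], [0.0, -0.0, -1.0]]
force: [0.6, -0.4, -0.4]
opening: 0.682
grasp_force: 30.0
```

Emit:
send_rows(moves=[[0,0,0.006,0,0,0],[0,0,0.01,0,0,0],[0,0,0.01,0,0,0]])

```text
time_s: 14.25
position: [0.6209, -0.0201, 0.0395]
tcp_rot: [[-0.964, -0.266, 0.001], [-0.266, 0.964, -0.0], [-0.001, -0.001, -1.0]]
force: [-0.4, 0.3, 2.7]
opening: 0.683
grasp_force: 30.0
```

Emit:
send_rows(moves=[[0,0,0,0,0,0],[0,0,0,0,0,0],[0,0,0,0,0,0],[0,0,0,0,0,0]], grip=0.85)

```text
time_s: 14.65
position: [0.6204, -0.0199, 0.0386]
tcp_rot: [[-0.964, -0.266, -0.0], [-0.266, 0.964, 0.0], [0.0, 0.0, -1.0]]
force: [-0.5, -0.1, 0.9]
opening: 0.841
grasp_force: 0.0
```

Run:
```python
from pl import plan
from h import *
s=readout.read_state();print(s['position'],s['force'])
c=[.6205,-.0201,.0386,195.4]
# up, then over to sp2
plan([(.6205,-.0201,.14,195.4,3),(.4526,-.215,.14,169.1,8)],cur=c)
```

```text
[ 0.62036553 -0.01994068  0.03859284] [-0.48998775 -0.1115872   0.8959036 ]
11 3x 0.0,0.0,-0.406,0,0,-0.0 | 8x 0.855,-0.573,-0.406,0,0,0.292
```

Emit:
send_rows(moves=[[0,0,-0.15,0,0,0],[0,0,-0.3,0,0,0],[0,0,-0.406,0,0,0]], grip=1)

```text
time_s: 14.95
position: [0.6212, -0.0201, 0.1422]
tcp_rot: [[-0.964, -0.266, 0.002], [-0.266, 0.964, -0.0], [-0.002, -0.001, -1.0]]
force: [-0.4, 0.3, 0.7]
opening: 0.98
grasp_force: 0.0
```

```bash
cat >> h.py <<'E'
def check():
    for n in("side","top"):
        p=viewer.capture(n)[0][:,:,::-1].astype(float);r=cv2.imread(f"pics/{n}avg.png").astype(float);d=np.abs(p-r).mean(-1)
        o=dict(sp2=(.4526,-.215,.009),top=(.4427,.0139,.012),clip=(.494,-.449,.1),timer=(.441,.425,.045),stylus=(.566,.39,.09))
        print(n,{k:(round(float((d[int(v)-18:int(v)+18,int(u)-18:int(u)+18]>25).mean()),3)) for k,X in o.items() for u,v in proj(n,[X])})
E
python3 -c "
from h import *
check()"
```

```text
side {'sp2': 0.005, 'top': 0.149, 'clip': 0.0, 'timer': 0.0, 'stylus': 0.0}
top {'sp2': 0.995, 'top': 0.924, 'clip': 0.662, 'timer': 0.763, 'stylus': 0.961}
```

Emit:
send_rows(moves=[[0.855,-0.573,0,0,0,0.292],[0.855,-0.573,0,0,0,0.292],[0.855,-0.573,0,0,0,0.292],[0.855,-0.573,0,0,0,0.292],[0.855,-0.573,0,0,0,0.292],[0.855,-0.573,0,0,0,0.292],[0.855,-0.573,0,0,0,0.292],[0.855,-0.573,0,0,0,0.292]])

```text
time_s: 15.85
position: [0.4528, -0.2142, 0.1398]
tcp_rot: [[-0.982, 0.189, -0.0], [0.189, 0.982, 0.001], [0.0, 0.001, -1.0]]
force: [0.1, 0.2, 0.8]
opening: 0.999
grasp_force: 0.0
```

Emit:
send_rows(moves=[[0,0,0.2,0,0,0],[0,0,0.4,0,0,0],[0,0,0.5,0,0,0],[0,0,0.548,0,0,0],[0,0,0.548,0,0,0],[0,0,0.548,0,0,0]])

```text
time_s: 16.45
position: [0.4537, -0.2143, 0.0035]
tcp_rot: [[-0.982, 0.186, 0.001], [0.186, 0.982, -0.001], [-0.001, -0.0, -1.0]]
force: [-1.0, -0.9, 0.4]
opening: 0.997
grasp_force: 0.0
```

Emit:
send_rows(moves=[[0,0,0,0,0,0],[0,0,0,0,0,0],[0,0,0,0,0,0],[0,0,0,0,0,0],[0,0,0,0,0,0],[0,0,0,0,0,0],[0,0,0,0,0,0]], grip=0.5)

```text
time_s: 17.15
position: [0.4527, -0.2151, 0.0036]
tcp_rot: [[-0.982, 0.189, 0.001], [0.189, 0.982, -0.0], [-0.001, -0.0, -1.0]]
force: [-0.0, 0.1, 4.1]
opening: 0.684
grasp_force: 30.0
```

Emit:
send_rows(moves=[[0,0,-0.2,0,0,0],[0,0,-0.4,0,0,0],[0,0,-0.55,0,0,0],[0,0,-0.55,0,0,0],[0,0,-0.55,0,0,0]])

```text
time_s: 17.65
position: [0.4526, -0.215, 0.1413]
tcp_rot: [[-0.982, 0.188, 0.001], [0.188, 0.982, -0.001], [-0.001, -0.001, -1.0]]
force: [-0.4, 0.7, -1.1]
opening: 0.682
grasp_force: 30.0
```

Run:
```python
from pl import plan
from h import *
s=readout.read_state();print(s['position'],s['joint_positions'],s['opening']);check()
import json
N=(.6207,-.0201)
plan([(.4526,-.215,.1405,169.1,1)],[(*N,.1405,195.4,9)])
p,d=viewer.capture("side");X=s['position']
a=overlay(p[:,:,::-1],'side',[(wire((.09,.06,.009),X[2]-.003,(X[0],X[1],-10.9)),(255,0,0))],210,160,100,120,4)
b=overlay(p[:,:,::-1],'side',[(wire((.09,.06,.012),0,(.4427,.0139,-18.4)),(255,0,0))],190,180,100,120,4)
cv2.imwrite("pics/g5.png",np.hstack([a,b]))
```

```text
[ 0.45257253 -0.2149811   0.14132637] [-3.82067320e+01  2.78144685e+01  1.04341961e+02 -3.12067648e-03
  4.77630088e+01 -1.17343080e+02] 0.6815991715866643
side {'sp2': 0.69, 'top': 0.432, 'clip': 0.257, 'timer': 0.522, 'stylus': 0.519}
top {'sp2': 0.972, 'top': 0.959, 'clip': 0.642, 'timer': 0.766, 'stylus': 0.53}
1 1x -0.001,-0.0,-0.002,0,0,0.0
9 9x -0.513,0.892,0.0,0,0,-0.292
```

View pics/g5.png

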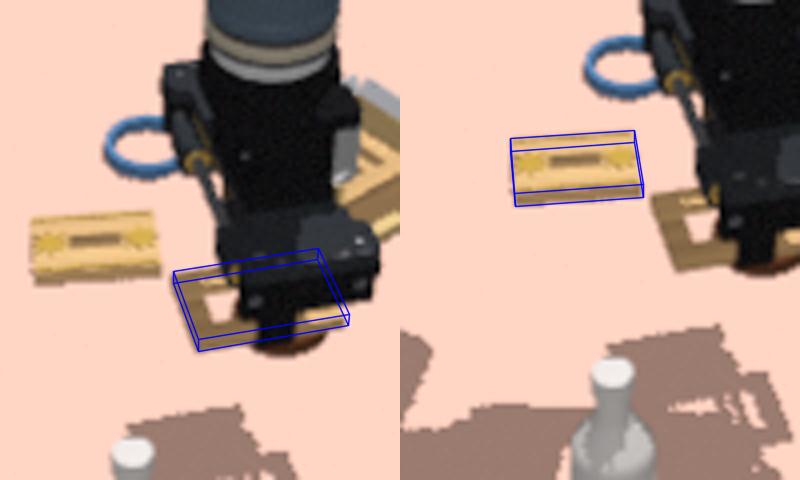

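Emit:
send_rows(moves=[[-0.513,0.892,0,0,0,-0.292],[-0.513,0.892,0,0,0,-0.292],[-0.513,0.892,0,0,0,-0.292],[-0.513,0.892,0,0,0,-0.292],[-0.513,0.892,0,0,0,-0.292],[-0.513,0.892,0,0,0,-0.292],[-0.513,0.892,0,0,0,-0.292],[-0.513,0.892,0,0,0,-0.292],[-0.513,0.892,0,0,0,-0.292]])

```text
time_s: 18.7
position: [0.619, -0.0214, 0.14]
tcp_rot: [[-0.965, -0.264, -0.003], [-0.264, 0.965, 0.0], [0.003, 0.001, -1.0]]
force: [-0.0, 0.0, -1.1]
opening: 0.682
grasp_force: 30.0
```

Emit:
send_rows(moves=[[0,0,0.1,0,0,0],[0,0,0.2,0,0,0],[0,0,0.25,0,0,0],[0,0,0.3,0,0,0],[0,0,0.3,0,0,0],[0,0,0.3,0,0,0]])

```text
time_s: 19.3
position: [0.6207, -0.0207, 0.0662]
tcp_rot: [[-0.964, -0.265, 0.001], [-0.265, 0.964, -0.0], [-0.0, -0.0, -1.0]]
force: [0.4, -0.2, -0.5]
opening: 0.684
grasp_force: 30.0
```

Free of side force; lower to home (cmd .0655 → .0475) and release.

Emit:
send_rows(moves=[[0,0,0.02,0,0,0],[0,0,0.04,0,0,0],[0,0,0.06,0,0,0],[0,0,0.072,0,0,0],[0,0,0.072,0,0,0],[0,0,0.072,0,0,0]])

```text
time_s: 19.9
position: [0.6208, -0.0203, 0.0482]
tcp_rot: [[-0.964, -0.266, 0.001], [-0.266, 0.964, -0.001], [-0.001, -0.001, -1.0]]
force: [-0.8, -1.0, 4.9]
opening: 0.683
grasp_force: 30.0
```

Emit:
send_rows(moves=[[0,0,0,0,0,0],[0,0,0,0,0,0],[0,0,0,0,0,0],[0,0,0,0,0,0]], grip=0.85)

```text
time_s: 20.3
position: [0.6202, -0.02, 0.0474]
tcp_rot: [[-0.964, -0.266, -0.001], [-0.266, 0.964, 0.0], [0.001, 0.0, -1.0]]
force: [-0.0, -0.3, -0.6]
opening: 0.842
grasp_force: 0.0
```

Run:
```python
from pl import plan
plan([(.6207,-.0201,.14,195.4,3),(.4427,.0139,.14,161.6,7)],cur=[.6207,-.0201,.0475,195.4])
plan([(.4427,.0139,.005,161.6,3)])
plan([(.4427,.0139,.1425,161.6,3)])
plan([(.6207,-.0201,.1425,195.4,8)])
```

```text
10 3x 0.0,0.0,-0.37,0,0,-0.0 | 7x 0.65,0.32,-0.37,0,0,0.376
3 3x 0.0,-0.0,0.54,0,0,-0.0
3 3x 0.0,-0.0,-0.55,0,0,-0.0
8 8x -0.718,0.096,0.0,0,0,-0.376
```

Emit:
send_rows(moves=[[0,0,-0.15,0,0,0],[0,0,-0.37,0,0,0],[0,0,-0.37,0,0,0]], grip=1)

```text
time_s: 20.6
position: [0.6247, -0.0208, 0.1461]
tcp_rot: [[-0.964, -0.266, 0.012], [-0.266, 0.964, -0.003], [-0.01, -0.005, -1.0]]
force: [1.3, -0.9, 0.2]
opening: 0.984
grasp_force: 0.0
```

Run:
```python
from h import *
check()
p,d=viewer.capture("side")
P=cloud('side',d)
w=near(P,d,(.4427,.0139),.1,.006,.02);print(np.median(w[:,:2],0),len(w),rect(w[:,:2]))
d0=np.load('pics/side0.npy');w=near(cloud('side',d0),d0,(.4427,.0139),.1,.006,.02);print(np.median(w[:,:2],0),len(w),rect(w[:,:2]))
w=near(P,d,(.6207,-.0201),.045,.04,.062);print('spacer z',len(w),np.median(w[:,2]))
```

```text
side {'sp2': 0.454, 'top': 0.145, 'clip': 0.0, 'timer': 0.0, 'stylus': 0.0}
top {'sp2': 1.0, 'top': 0.933, 'clip': 0.66, 'timer': 0.762, 'stylus': 0.96}
[0.44238268 0.01443483] 483 (455.7, 41.2, 138.3, 94.5, 62.5)
[0.44257794 0.0132879 ] 491 (455.0, 41.9, 136.9, 93.4, 63.9)
spacer z 284 0.05217169497114619
```

Top plate has not moved; spacers look home (top ≈ 0.053). Pick the top plate.

Emit:
send_rows(moves=[[0.65,0.32,0,0,0,0.376],[0.65,0.32,0,0,0,0.376],[0.65,0.32,0,0,0,0.376],[0.65,0.32,0,0,0,0.376],[0.65,0.32,0,0,0,0.376],[0.65,0.32,0,0,0,0.376],[0.65,0.32,0,0,0,0.376]])

```text
time_s: 21.45
position: [0.4441, 0.0134, 0.1398]
tcp_rot: [[-0.949, 0.315, 0.001], [0.315, 0.949, -0.0], [-0.001, 0.0, -1.0]]
force: [-0.2, -1.3, 0.6]
opening: 1.0
grasp_force: 0.0
```

Emit:
send_rows(moves=[[0,0,0.2,0,0,0],[0,0,0.4,0,0,0],[0,0,0.5,0,0,0],[0,0,0.54,0,0,0],[0,0,0.54,0,0,0],[0,0,0.54,0,0,0]])

```text
time_s: 22.05
position: [0.4437, 0.0136, 0.0057]
tcp_rot: [[-0.949, 0.316, 0.002], [0.316, 0.949, -0.0], [-0.002, 0.0, -1.0]]
force: [-0.2, 0.5, 0.2]
opening: 0.999
grasp_force: 0.0
```

Emit:
send_rows(moves=[[0,0,0,0,0,0],[0,0,0,0,0,0],[0,0,0,0,0,0],[0,0,0,0,0,0],[0,0,0,0,0,0],[0,0,0,0,0,0],[0,0,0,0,0,0]], grip=0.5)

```text
time_s: 22.75
position: [0.4429, 0.0138, 0.0058]
tcp_rot: [[-0.949, 0.316, 0.001], [0.316, 0.949, -0.0], [-0.001, 0.0, -1.0]]
force: [0.5, -0.2, 6.0]
opening: 0.682
grasp_force: 30.0
```

Emit:
send_rows(moves=[[0,0,-0.2,0,0,0],[0,0,-0.4,0,0,0],[0,0,-0.55,0,0,0],[0,0,-0.55,0,0,0],[0,0,-0.55,0,0,0]])

```text
time_s: 23.25
position: [0.4426, 0.0139, 0.1432]
tcp_rot: [[-0.949, 0.316, 0.002], [0.316, 0.949, -0.0], [-0.002, 0.0, -1.0]]
force: [0.5, -0.2, -0.7]
opening: 0.683
grasp_force: 30.0
```

Emit:
send_rows(moves=[[-0.718,0.096,0,0,0,-0.376],[-0.718,0.096,0,0,0,-0.376],[-0.718,0.096,0,0,0,-0.376],[-0.718,0.096,0,0,0,-0.376],[-0.718,0.096,0,0,0,-0.376],[-0.718,0.096,0,0,0,-0.376],[-0.718,0.096,0,0,0,-0.376],[-0.718,0.096,0,0,0,-0.376],[-0.718,0.096,0,0,0,-0.376]])

```text
time_s: 24.15
position: [0.6193, -0.0198, 0.1426]
tcp_rot: [[-0.964, -0.266, -0.001], [-0.266, 0.964, 0.0], [0.001, 0.001, -1.0]]
force: [0.7, 0.3, -1.2]
opening: 0.685
grasp_force: 30.0
```

Emit:
send_rows(moves=[[0,0,0.1,0,0,0],[0,0,0.18,0,0,0],[0,0,0.23,0,0,0],[0,0,0.27,0,0,0],[0,0,0.27,0,0,0],[0,0,0.27,0,0,0]])

```text
time_s: 24.75
position: [0.6208, -0.0202, 0.0757]
tcp_rot: [[-0.964, -0.266, 0.001], [-0.266, 0.964, -0.0], [-0.001, -0.0, -1.0]]
force: [-0.2, -0.6, -1.6]
opening: 0.682
grasp_force: 30.0
```

Emit:
send_rows(moves=[[0,0,0.02,0,0,0],[0,0,0.04,0,0,0],[0,0,0.055,0,0,0],[0,0,0.066,0,0,0],[0,0,0.066,0,0,0],[0,0,0.066,0,0,0]])

```text
time_s: 25.35
position: [0.6204, -0.0201, 0.0598]
tcp_rot: [[-0.964, -0.266, 0.0], [-0.266, 0.964, -0.0], [-0.0, -0.0, -1.0]]
force: [-1.6, -0.2, 6.6]
opening: 0.685
grasp_force: 30.0
```

Emit:
send_rows(moves=[[0,0,0,0,0,0],[0,0,0,0,0,0],[0,0,0,0,0,0],[0,0,0,0,0,0]], grip=0.85)

```text
time_s: 25.75
position: [0.6204, -0.0201, 0.0586]
tcp_rot: [[-0.964, -0.266, -0.0], [-0.266, 0.964, 0.0], [0.0, 0.0, -1.0]]
force: [-1.5, 0.0, 0.6]
opening: 0.844
grasp_force: 0.0
```

Run:
```python
from pl import plan
# up, then towards the clip hover, high
plan([(.6207,-.0201,.16,195.4,3)],cur=[.6207,-.0201,.0585,195.4])
plan([(.57,-.24,.23,180,7)],[(.494,-.449,.23,166,7)],[(.494,-.449,.124,166,5)])
```

```text
3 3x 0.0,0.0,-0.406,0,0,-0.0
7 7x 0.429,-0.794,-0.28,0,0,0.171
7 7x 0.304,-0.836,0.0,0,0,0.156
5 5x 0.0,-0.0,0.424,0,0,-0.0
```

Emit:
send_rows(moves=[[0,0,-0.2,0,0,0],[0,0,-0.406,0,0,0],[0,0,-0.406,0,0,0],[0,0,-0.406,0,0,0]], grip=1)

```text
time_s: 26.15
position: [0.6214, -0.0203, 0.1619]
tcp_rot: [[-0.964, -0.266, 0.004], [-0.266, 0.964, -0.001], [-0.003, -0.002, -1.0]]
force: [0.2, 0.2, -0.7]
opening: 0.99
grasp_force: 0.0
```

Emit:
send_rows(moves=[[0.429,-0.794,-0.28,0,0,0.171],[0.429,-0.794,-0.28,0,0,0.171],[0.429,-0.794,-0.28,0,0,0.171],[0.429,-0.794,-0.28,0,0,0.171],[0.429,-0.794,-0.28,0,0,0.171],[0.429,-0.794,-0.28,0,0,0.171],[0.429,-0.794,-0.28,0,0,0.171]])

```text
time_s: 26.85
position: [0.5686, -0.2401, 0.2284]
tcp_rot: [[-1.0, 0.002, -0.003], [0.002, 1.0, 0.003], [0.003, 0.003, -1.0]]
force: [0.5, -0.1, -1.1]
opening: 1.0
grasp_force: 0.0
```

Run:
```python
from h import *
p,d=viewer.capture("side");P=cloud('side',d)
w=near(P,d,(.6207,-.0201),.042,.058,.072);print('top z',len(w),np.median(w[:,2]))
N=[(wire((.09,.06,.012),.054,(.6207,-.0201,15.4)),(255,0,0))]
a=overlay(p[:,:,::-1],'side',N,250,150,80,100,5)
b=overlay(p[:,:,::-1],'side',[(wire((.024,.052,.122),.04,(.494,-.4491,-14)),(255,0,0))],300,270,80,100,5)
cv2.imwrite("pics/g6.png",np.hstack([a,b]))
```

```text
top z 303 0.06520136870906726
```

View pics/g6.png

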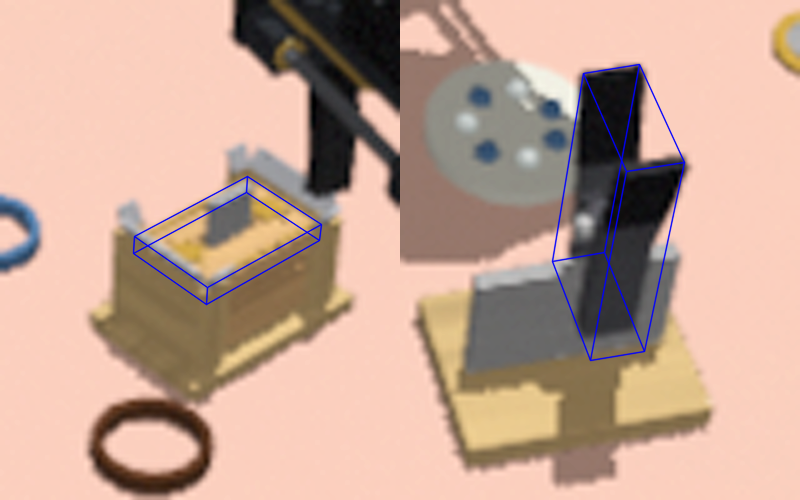

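Emit:
send_rows(moves=[[0.304,-0.836,0,0,0,0.156],[0.304,-0.836,0,0,0,0.156],[0.304,-0.836,0,0,0,0.156],[0.304,-0.836,0,0,0,0.156],[0.304,-0.836,0,0,0,0.156],[0.304,-0.836,0,0,0,0.156],[0.304,-0.836,0,0,0,0.156]])

```text
time_s: 27.6
position: [0.4943, -0.4468, 0.229]
tcp_rot: [[-0.97, 0.241, -0.001], [0.241, 0.97, 0.004], [0.002, 0.003, -1.0]]
force: [-0.0, 0.4, -0.0]
opening: 1.001
grasp_force: 0.0
```

Emit:
send_rows(moves=[[0,0,0.15,0,0,0],[0,0,0.3,0,0,0],[0,0,0.424,0,0,0],[0,0,0.424,0,0,0],[0,0,0.424,0,0,0]])

```text
time_s: 28.1
position: [0.495, -0.4469, 0.1243]
tcp_rot: [[-0.971, 0.24, -0.001], [0.24, 0.971, 0.002], [0.001, 0.001, -1.0]]
force: [0.2, -1.0, 0.7]
opening: 0.996
grasp_force: 0.0
```

Emit:
send_rows(moves=[[0,0,0,0,0,0],[0,0,0,0,0,0],[0,0,0,0,0,0],[0,0,0,0,0,0],[0,0,0,0,0,0],[0,0,0,0,0,0],[0,0,0,0,0,0],[0,0,0,0,0,0],[0,0,0,0,0,0],[0,0,0,0,0,0],[0,0,0,0,0,0],[0,0,0,0,0,0]], grip=0.2)

```text
time_s: 29.3
position: [0.494, -0.449, 0.1242]
tcp_rot: [[-0.97, 0.242, -0.0], [0.242, 0.97, 0.0], [0.0, 0.0, -1.0]]
force: [0.4, 0.7, -2.1]
opening: 0.312
grasp_force: 30.0
```

Emit:
send_rows(moves=[[0,0,-0.08,0,0,0],[0,0,-0.16,0,0,0],[0,0,-0.28,0,0,0],[0,0,-0.4,0,0,0],[0,0,-0.4,0,0,0],[0,0,-0.4,0,0,0]])

```text
time_s: 29.9
position: [0.494, -0.4491, 0.2248]
tcp_rot: [[-0.97, 0.242, 0.001], [0.242, 0.97, -0.001], [-0.001, -0.001, -1.0]]
force: [0.1, -0.3, -1.5]
opening: 0.311
grasp_force: 30.0
```

Run:
```python
from h import *
from pl import plan
s=readout.read_state();X=s['position'];print(X,s['opening'],s['force'])
p,d=viewer.capture("side")
t,_=viewer.capture("top")
a=overlay(p[:,:,::-1],'side',[(wire((.024,.041,.122),X[2]-.084,(X[0],X[1],-14)),(255,0,0))],280,220,100,130,4)
b=overlay(t[:,:,::-1],'top',[(wire((.024,.041,.122),X[2]-.084,(X[0],X[1],-14)),(255,0,0))],360,130,100,130,4)
cv2.imwrite("pics/g7.png",np.hstack([a,b]))
plan([(.56,-.25,.224,178,6)],[(.6205,-.0201,.224,195.4,7)],[(.6205,-.0201,.18,195.4,3)],cur=[.494,-.449,.224,166])
```

```text
[ 0.49402114 -0.44906825  0.22475607] 0.3114001940514669 [ 0.06772863 -0.28298153 -1.49123245]
6 6x -0.064,0.836,0.0,0,0,-0.133
7 7x -0.209,0.928,0.0,0,0,-0.194
3 3x 0.0,-0.0,0.176,0,0,0.0
```

View pics/g7.png

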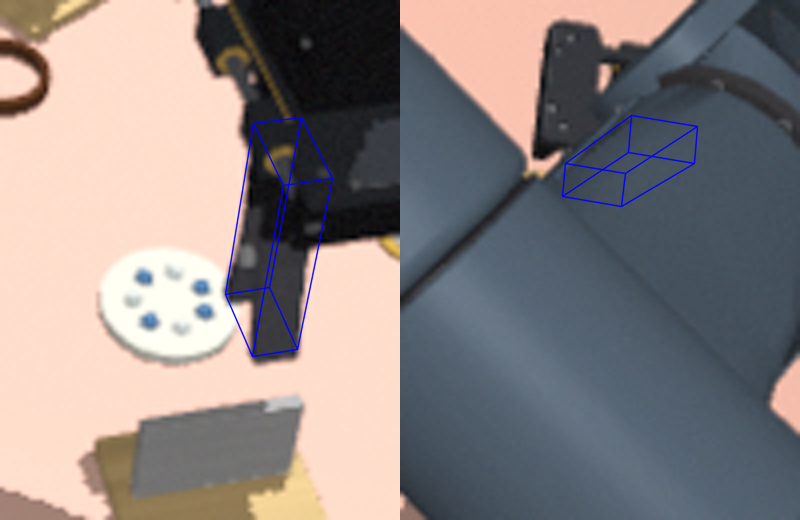

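Emit:
send_rows(moves=[[-0.064,0.836,0,0,0,-0.133],[-0.064,0.836,0,0,0,-0.133],[-0.064,0.836,0,0,0,-0.133],[-0.064,0.836,0,0,0,-0.133],[-0.064,0.836,0,0,0,-0.133],[-0.064,0.836,0,0,0,-0.133],[-0.064,0.836,0,0,0,-0.133]])

```text
time_s: 30.7
position: [0.5597, -0.2508, 0.2233]
tcp_rot: [[-0.999, 0.036, -0.002], [0.036, 0.999, -0.0], [0.002, -0.0, -1.0]]
force: [-0.0, -0.6, -1.2]
opening: 0.316
grasp_force: 30.0
```

Emit:
send_rows(moves=[[-0.209,0.928,0,0,0,-0.194],[-0.209,0.928,0,0,0,-0.194],[-0.209,0.928,0,0,0,-0.194],[-0.209,0.928,0,0,0,-0.194],[-0.209,0.928,0,0,0,-0.194],[-0.209,0.928,0,0,0,-0.194],[-0.209,0.928,0,0,0,-0.194],[-0.209,0.928,0,0,0,-0.194]])

```text
time_s: 31.5
position: [0.6205, -0.0224, 0.2239]
tcp_rot: [[-0.965, -0.263, -0.001], [-0.263, 0.965, -0.001], [0.001, -0.001, -1.0]]
force: [0.3, -0.2, -0.6]
opening: 0.313
grasp_force: 30.0
```

Emit:
send_rows(moves=[[0,0,0.08,0,0,0],[0,0,0.14,0,0,0],[0,0,0.2,0,0,0],[0,0,0.25,0,0,0],[0,0,0.264,0,0,0],[0,0,0.264,0,0,0]])

```text
time_s: 32.1
position: [0.6203, -0.0211, 0.1577]
tcp_rot: [[-0.964, -0.264, -0.001], [-0.264, 0.964, 0.0], [0.001, 0.0, -1.0]]
force: [0.0, -0.1, -1.3]
opening: 0.315
grasp_force: 30.0
```

Run:
```python
from h import *
s=readout.read_state();X=s['position'];print(X,s['opening'],s['force'],s['moment'])
```

```text
[ 0.62028797 -0.02110913  0.15772924] 0.3151412992246 [ 0.01341818 -0.07912422 -1.29827904] [0.01699736 0.06891516 0.01400075]
```

Commanded z 0.158; step down to about 0.149 and watch the force.

Emit:
send_rows(moves=[[0,0,0.012,0,0,0],[0,0,0.024,0,0,0],[0,0,0.032,0,0,0],[0,0,0.036,0,0,0],[0,0,0.036,0,0,0],[0,0,0.036,0,0,0]])

```text
time_s: 32.7
position: [0.6218, -0.0205, 0.1529]
tcp_rot: [[-0.964, -0.266, 0.004], [-0.266, 0.964, -0.001], [-0.003, -0.002, -1.0]]
force: [-3.3, -0.4, 12.5]
opening: 0.314
grasp_force: 30.0
```

Emit:
send_rows(moves=[[0,0,-0.01,0,0,0],[0,0,-0.01,0,0,0],[0,0,-0.01,0,0,0]])

```text
time_s: 33.0
position: [0.6215, -0.0202, 0.153]
tcp_rot: [[-0.964, -0.266, 0.003], [-0.266, 0.964, -0.0], [-0.002, -0.001, -1.0]]
force: [0.1, 0.8, 7.1]
opening: 0.313
grasp_force: 30.0
```

Emit:
send_rows(moves=[[0,0,0,0,0,0],[0,0,0,0,0,0],[0,0,0,0,0,0],[0,0,0,0,0,0],[0,0,0,0,0,0],[0,0,0,0,0,0],[0,0,0,0,0,0],[0,0,0,0,0,0]], grip=1)

```text
time_s: 33.8
position: [0.6205, -0.0202, 0.1516]
tcp_rot: [[-0.964, -0.266, -0.0], [-0.266, 0.964, -0.0], [0.0, 0.0, -1.0]]
force: [-0.5, -1.0, -0.1]
opening: 0.943
grasp_force: 0.0
```

Emit:
send_rows(moves=[[0,0,-0.1,0,0,0],[0,0,-0.3,0,0,0],[0,0,-0.4,0,0,0],[0,0,-0.4,0,0,0]])

```text
time_s: 34.2
position: [0.6235, -0.0207, 0.2568]
tcp_rot: [[-0.964, -0.266, 0.01], [-0.266, 0.964, -0.002], [-0.009, -0.005, -1.0]]
force: [0.6, 0.0, -0.7]
opening: 1.0
grasp_force: 0.0
```

Run:
```python
from h import *
from pl import plan
s=readout.read_state();X=s['position'];print(X,s['opening'],s['force'])
p,d=viewer.capture("side")
B=[(wire((.024,.052,.122),.068,(.6205,-.0201,15.4)),(255,0,0)),(wire((.09,.06,.012),.054,(.6205,-.0201,15.4)),(0,0,255))]
cv2.imwrite("pics/g8.png",overlay(p[:,:,::-1],'side',B,240,110,100,120,5))
# refine timer & stylus
d0=np.load('pics/top0.npy')
img=cv2.imread('pics/topavg.png')
tile(img[:,:,::-1],[(104,223),(112,180)],'pics/t2.png',s=9,w=44,h=60,cols=2)
check()
```

```text
[ 0.62354414 -0.02074108  0.25680958] 0.9996036249690465 [ 0.56748458  0.04309779 -0.67540556]
side {'sp2': 0.477, 'top': 0.515, 'clip': 0.495, 'timer': 0.0, 'stylus': 0.0}
top {'sp2': 1.0, 'top': 0.921, 'clip': 0.957, 'timer': 0.804, 'stylus': 0.646}
```

View pics/g8.png

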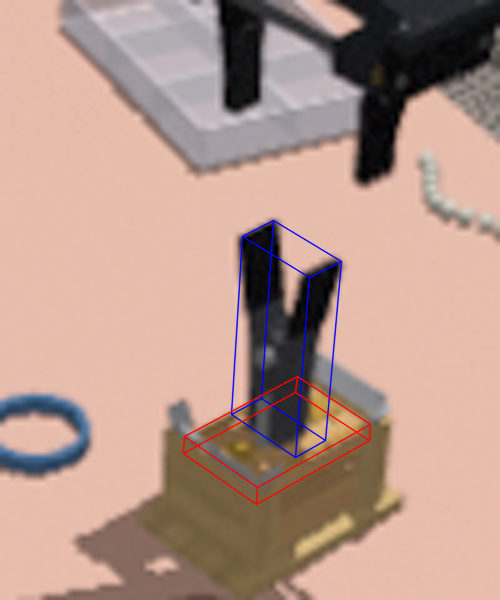

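View pics/t2.png

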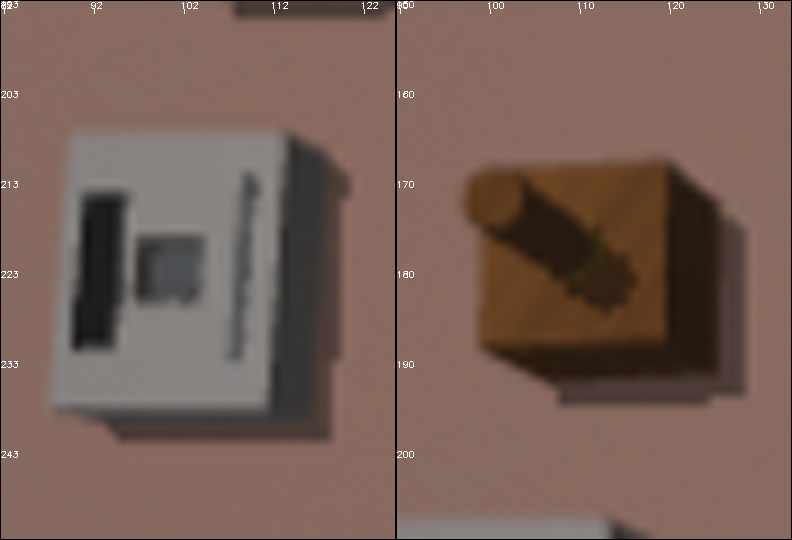

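Run:
```python
from h import *
f=lambda c,u0,v0:np.array(c)/9-.5+[u0,v0]
print('hole',unproj('top',f([(137,236),(205,236),(198,303),(133,300)],82,193),.045).mean(0))
print('timer',fitrect('top',f([(70,130),(287,132),(267,410),(50,405)],82,193),.045,.09,.07))
print('stand',fitrect('top',f([(84,165),(271,160),(271,340),(82,345)],90,150),.06,.06,.06))
print('stylus top',unproj('top',f([(101,195)],90,150),.135))
img=cv2.imread('pics/sideavg.png')
a=[(wire((.06,.06,.06),0,(.5655,.3895,0)),(255,0,0)),(wire((.02,.02,.075),.06,(.5655,.3895,0)),(0,255,0)),(wire((.09,.07,.045),0,(.441,.425,-4)),(255,0,0)),(wire((.022,.022,.001),.044,(.441,.425,-4)),(0,255,0))]
cv2.imwrite('pics/ov2.png',overlay(img,'side',a,165,105,80,60,10))
```

```text
hole [0.44182606 0.42825903 0.045     ]
timer (array([0.44196561, 0.42815576]), np.float64(-4.189566390344794), [70.6, 90.3, 69.7, 89.3])
stand (array([0.57028324, 0.39655258]), np.float64(-0.6249164389928978), [61.1, 60.4, 61.2, 60.4])
stylus top [[0.57062259 0.3949162  0.135     ]]
```

View pics/ov2.png

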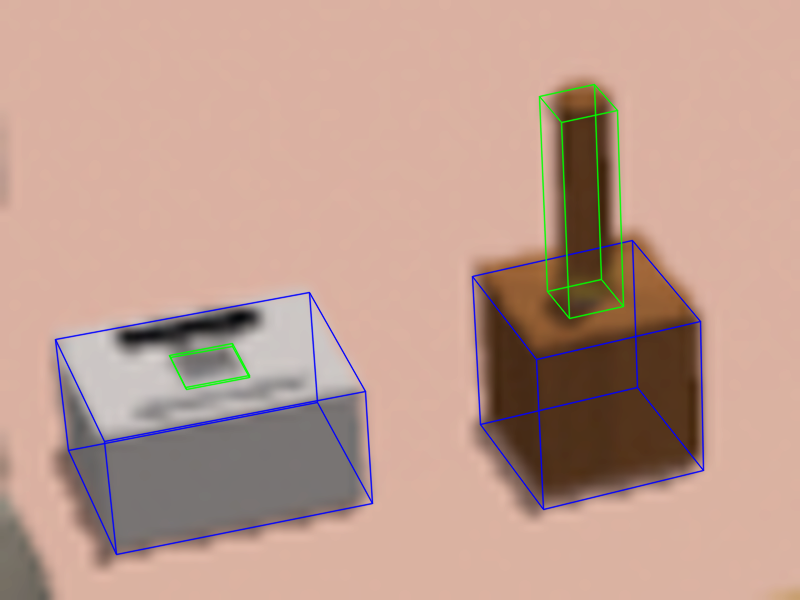

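Run:
```python
from pl import plan
plan([(.60,.20,.25,188,6)],[(.570,.3955,.23,180,6)],[(.570,.3955,.086,180,5)],cur=[.6205,-.0201,.2515,195.4])
plan([(.570,.3955,.18,180,5)],[(.4418,.4282,.18,180,5)],[(.4418,.4282,.12,180,5)])
```

```text
6 6x -0.155,0.871,0.006,0,0,0.082
6 6x 0.01,0.791,0.08,0,0,0.089
5 5x -0.0,-0.0,0.576,0,0,0.0
5 5x -0.0,-0.0,-0.376,0,0,0.0
5 5x 0.513,0.131,0.0,0,0,0.0
5 5x -0.0,-0.0,0.24,0,0,0.0
```

Emit:
send_rows(moves=[[-0.155,0.871,0.006,0,0,0.082],[-0.155,0.871,0.006,0,0,0.082],[-0.155,0.871,0.006,0,0,0.082],[-0.155,0.871,0.006,0,0,0.082],[-0.155,0.871,0.006,0,0,0.082],[-0.155,0.871,0.006,0,0,0.082]])

```text
time_s: 34.95
position: [0.5978, 0.2034, 0.2478]
tcp_rot: [[-0.989, -0.145, -0.005], [-0.145, 0.989, 0.0], [0.005, 0.001, -1.0]]
force: [0.1, -1.2, 0.0]
opening: 0.999
grasp_force: 0.0
```

Emit:
send_rows(moves=[[0.01,0.791,0.08,0,0,0.089],[0.01,0.791,0.08,0,0,0.089],[0.01,0.791,0.08,0,0,0.089],[0.01,0.791,0.08,0,0,0.089],[0.01,0.791,0.08,0,0,0.089],[0.01,0.791,0.08,0,0,0.089],[0.01,0.791,0.08,0,0,0.089]])

```text
time_s: 35.65
position: [0.5701, 0.3936, 0.2292]
tcp_rot: [[-1.0, 0.001, -0.002], [0.001, 1.0, -0.002], [0.002, -0.002, -1.0]]
force: [-0.6, -0.3, -0.5]
opening: 0.999
grasp_force: 0.0
```

Emit:
send_rows(moves=[[0,0,0.2,0,0,0],[0,0,0.4,0,0,0],[0,0,0.5,0,0,0],[0,0,0.576,0,0,0],[0,0,0.576,0,0,0],[0,0,0.576,0,0,0]])

```text
time_s: 36.25
position: [0.5709, 0.394, 0.0866]
tcp_rot: [[-1.0, 0.002, -0.0], [0.002, 1.0, -0.0], [0.0, -0.0, -1.0]]
force: [0.0, -0.5, 0.0]
opening: 0.999
grasp_force: 0.0
```

Emit:
send_rows(moves=[[0,0,0,0,0,0],[0,0,0,0,0,0],[0,0,0,0,0,0],[0,0,0,0,0,0],[0,0,0,0,0,0],[0,0,0,0,0,0],[0,0,0,0,0,0],[0,0,0,0,0,0],[0,0,0,0,0,0],[0,0,0,0,0,0],[0,0,0,0,0,0],[0,0,0,0,0,0]], grip=0)

```text
time_s: 37.45
position: [0.5699, 0.3955, 0.0862]
tcp_rot: [[-1.0, -0.0, -0.0], [-0.0, 1.0, -0.0], [0.0, -0.0, -1.0]]
force: [1.1, 0.1, -0.3]
opening: 0.222
grasp_force: 30.0
```

Run:
```python
from h import *
s=readout.read_state();X=s['position'];print(X,s['opening'],s['force'],s['moment'])
p,d=viewer.capture("side");P=cloud('side',d)
m=near(P,d,(.6205,-.0201),.05,.075,.25);print('clip',np.median(m,0),m[:,2].max())
```

```text
[0.56985925 0.39552167 0.08620727] 0.2216776499787923 [ 1.09138806  0.12703273 -0.34450426] [ 0.02540561 -0.02687224 -0.00624775]
clip [ 0.61382351 -0.02469697  0.1392205 ] 0.19258434047076523
```

Emit:
send_rows(moves=[[0,0,-0.12,0,0,0],[0,0,-0.25,0,0,0],[0,0,-0.376,0,0,0],[0,0,-0.376,0,0,0],[0,0,-0.376,0,0,0]])

```text
time_s: 38.0
position: [0.57, 0.3956, 0.1809]
tcp_rot: [[-1.0, -0.001, 0.001], [-0.001, 1.0, 0.001], [-0.001, 0.001, -1.0]]
force: [-0.6, 0.1, -1.3]
opening: 0.219
grasp_force: 30.0
```

Emit:
send_rows(moves=[[0.513,0.131,0,0,0,0],[0.513,0.131,0,0,0,0],[0.513,0.131,0,0,0,0],[0.513,0.131,0,0,0,0],[0.513,0.131,0,0,0,0],[0.513,0.131,0,0,0,0]])

```text
time_s: 38.6
position: [0.4425, 0.4279, 0.1794]
tcp_rot: [[-1.0, 0.0, -0.0], [0.0, 1.0, -0.001], [0.0, -0.001, -1.0]]
force: [1.1, 0.8, -1.2]
opening: 0.221
grasp_force: 30.0
```

Emit:
send_rows(moves=[[0,0,0.1,0,0,0],[0,0,0.16,0,0,0],[0,0,0.2,0,0,0],[0,0,0.2,0,0,0],[0,0,0.2,0,0,0]])

```text
time_s: 39.1
position: [0.4426, 0.4281, 0.1303]
tcp_rot: [[-1.0, 0.0, 0.0], [0.0, 1.0, 0.0], [-0.0, 0.0, -1.0]]
force: [0.2, 1.2, 0.1]
opening: 0.224
grasp_force: 30.0
```

Run:
```python
from h import *
s=readout.read_state();X=s['position'];print(X,s['opening'],s['force'])
p,d=viewer.capture("side")
B=[(wire((.022,.022,.001),.044,(.4418,.4282,-4)),(0,255,0)),(wire((.01,.01,.05),X[2]-.076,(X[0],X[1],0)),(255,0,0))]
cv2.imwrite("pics/g9.png",overlay(p[:,:,::-1],'side',B,150,75,80,75,8))
```

```text
[0.44258326 0.42813127 0.13028243] 0.22388233193370197 [0.20603011 1.15142708 0.06812165]
```

View pics/g9.png

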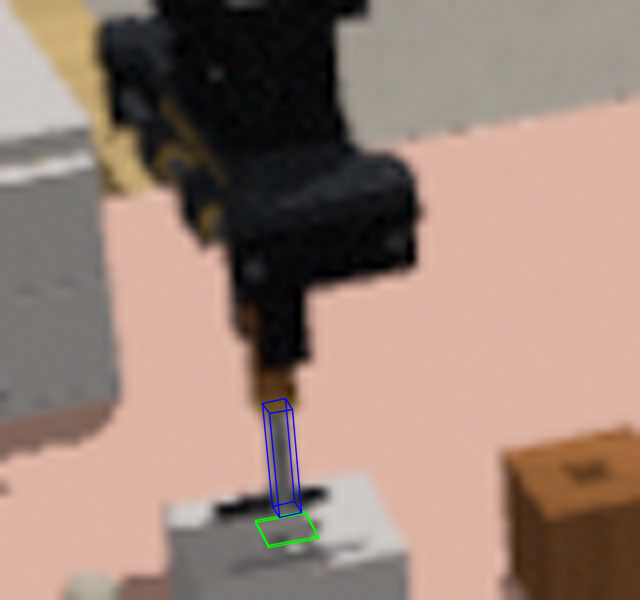

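Emit:
send_rows(moves=[[0,0,0.03,0,0,0],[0,0,0.05,0,0,0],[0,0,0.07,0,0,0],[0,0,0.085,0,0,0],[0,0,0.095,0,0,0],[0,0,0.095,0,0,0],[0,0,0.095,0,0,0]])

```text
time_s: 39.85
position: [0.4418, 0.4284, 0.108]
tcp_rot: [[-1.0, -0.001, 0.001], [-0.001, 1.0, 0.0], [-0.001, 0.0, -1.0]]
force: [-1.8, -1.3, 8.2]
opening: 0.223
grasp_force: 30.0
```

Emit:
send_rows(moves=[[0,0,0.006,0,0,0],[0,0,0.006,0,0,0],[0,0,0.006,0,0,0],[0,0,0.006,0,0,0],[0,0,0.006,0,0,0],[0,0,0.006,0,0,0]])

```text
time_s: 40.45
position: [0.442, 0.4285, 0.1078]
tcp_rot: [[-1.0, -0.001, 0.001], [-0.001, 1.0, 0.001], [-0.001, 0.001, -1.0]]
force: [-2.8, -2.9, 15.1]
opening: 0.223
grasp_force: 30.0
```

Emit:
send_rows(moves=[[0,0,-0.1,0,0,0],[0,0,-0.2,0,0,0],[0,0,-0.301,0,0,0],[0,0,-0.301,0,0,0],[0,0,-0.301,0,0,0]])

```text
time_s: 40.95
position: [0.4416, 0.4282, 0.1803]
tcp_rot: [[-1.0, -0.001, 0.0], [-0.001, 1.0, 0.0], [-0.0, 0.0, -1.0]]
force: [0.2, 0.2, -1.4]
opening: 0.223
grasp_force: 30.0
```

Emit:
send_rows(moves=[[-0.513,-0.131,0,0,0,0],[-0.513,-0.131,0,0,0,0],[-0.513,-0.131,0,0,0,0],[-0.513,-0.131,0,0,0,0],[-0.513,-0.131,0,0,0,0],[-0.513,-0.131,0,0,0,0],[-0.513,-0.131,0,0,0,0],[-0.513,-0.131,0,0,0,0]])

```text
time_s: 41.75
position: [0.5686, 0.3962, 0.1802]
tcp_rot: [[-1.0, -0.002, -0.001], [-0.002, 1.0, -0.0], [0.001, -0.0, -1.0]]
force: [0.5, -0.1, -0.3]
opening: 0.227
grasp_force: 30.0
```

Emit:
send_rows(moves=[[0,0,0.1,0,0,0],[0,0,0.16,0,0,0],[0,0,0.2,0,0,0],[0,0,0.24,0,0,0],[0,0,0.24,0,0,0]])

```text
time_s: 42.25
position: [0.5689, 0.3951, 0.1185]
tcp_rot: [[-1.0, -0.001, -0.003], [-0.001, 1.0, -0.001], [0.003, -0.001, -1.0]]
force: [-1.0, 0.6, -0.2]
opening: 0.223
grasp_force: 30.0
```

Tip is inside the hole, no jam. Lower to z≈0.0865 and release.

Emit:
send_rows(moves=[[0,0,0.05,0,0,0],[0,0,0.09,0,0,0],[0,0,0.12,0,0,0],[0,0,0.132,0,0,0],[0,0,0.132,0,0,0],[0,0,0.132,0,0,0]])

```text
time_s: 42.85
position: [0.5702, 0.3956, 0.0875]
tcp_rot: [[-1.0, -0.0, 0.001], [-0.0, 1.0, 0.0], [-0.001, 0.0, -1.0]]
force: [0.0, 0.3, -0.2]
opening: 0.224
grasp_force: 30.0
```

Emit:
send_rows(moves=[[0,0,0,0,0,0],[0,0,0,0,0,0],[0,0,0,0,0,0],[0,0,0,0,0,0],[0,0,0,0,0,0],[0,0,0,0,0,0],[0,0,0,0,0,0],[0,0,0,0,0,0]], grip=1)

```text
time_s: 43.65
position: [0.5699, 0.3955, 0.0873]
tcp_rot: [[-1.0, -0.0, -0.0], [-0.0, 1.0, -0.0], [0.0, -0.0, -1.0]]
force: [0.6, 0.2, -0.7]
opening: 0.864
grasp_force: 0.0
```

Emit:
send_rows(moves=[[0,0,-0.2,0,0,0],[0,0,-0.4,0,0,0],[0,0,-0.6,0,0,0],[0,0,-0.6,0,0,0],[0.8,0,-0.6,0,0,0],[0.8,0,-0.6,0,0,0],[0.8,0,-0.6,0,0,0],[0.8,0,-0.6,0,0,0],[0.8,0,-0.6,0,0,0],[0.8,0,-0.6,0,0,0]])

```text
time_s: 44.65
position: [0.369, 0.3956, 0.2375]
tcp_rot: [[-1.0, -0.002, 0.001], [-0.002, 1.0, 0.0], [-0.001, 0.0, -1.0]]
force: [0.7, 0.8, 0.0]
opening: 1.0
grasp_force: 0.0
```

Run:
```python
from h import *
s=readout.read_state();print(s['position'],s['force'],s['time_s'])
p,d=viewer.capture("side");P=cloud('side',d)
d0=np.load('pics/side0.npy');P0=cloud('side',d0)
for D,Q in((d0,P0),(d,P)):
    w=near(Q,D,(.57,.3955),.03,.07,.16);print('stylus',len(w),np.median(w,0),np.percentile(w[:,2],98))
for lo,hi in((.055,.072),(.075,.11),(.11,.15),(.15,.2)):
    w=near(P,d,(.6205,-.0201),.045,lo,hi);print(lo,len(w),np.median(w,0),w[:,2].max())
check()
```

```text
[0.36899374 0.39564148 0.2375155 ] [0.66978005 0.81346863 0.04219017] 44.65
stylus 114 [0.56505809 0.38888526 0.10496317] 0.13560839803057384
stylus 112 [0.56464788 0.38870911 0.10543641] 0.13466400398718453
0.055 288 [ 0.61321216 -0.03194723  0.06519721] 0.07198795065302203
0.075 137 [ 0.6111471  -0.02962452  0.09203187] 0.10912661731840069
0.11 183 [ 0.61323214 -0.02728921  0.13129237] 0.14975034608829513
0.15 226 [ 0.61605156 -0.00731031  0.17289907] 0.191925553089867
side {'sp2': 0.262, 'top': 0.302, 'clip': 0.478, 'timer': 0.0, 'stylus': 0.0}
top {'sp2': 0.093, 'top': 0.14, 'clip': 0.279, 'timer': 0.447, 'stylus': 0.0}
```

```bash
python3 -c "
from rig import ticket
print(ticket.hand_in())"
```

```text
the job is handed in; nothing more can be done
None
```

The job is handed in, but the call returned no verdict: base plate, two spacers, top plate and clip are in the nest, the timer button was pressed with the stylus, the stylus is back in its stand, and I viewed 15 pictures, one over the 14 allowed.

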